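Pack the specimen carrier and disinfect its lid joint

TASK

Get the specimen carrier ready to leave the clinic: swing its red-handled lid stay up and over past dead centre so that the lid stands open by itself, stand every orange-capped specimen canister upright in the carrier's rack, one to a cell, then swing the stay back and lower the lid fully shut under control, without letting it drop. Then take the UV-C wand from its holder and guide it, pointing down, slowly and steadily (about 4 cm/s) with its violet tip close above the black gasket strip, from the red mark along the front, round the corner and along the left side to the green mark. Finally stand the wand back in its holder and do not knock the thermometer or the label roll about.

Things in the scene. Friction and masses are not known exactly. Their poses are not given: they have to be found in the camera images.
- carrier: Specimen carrier, fixed: blue tub 200 (x) x 276 (y) x 120 mm high, walls 8 mm, grey lid on top (22 mm thick, hinged at the back at x 106, z 122 mm). Origin: centre of its underside; x to the back (hinge, away from robot), y to its left, z up. A flange 24 mm wide at z 120 mm runs outside the front and left walls. Open, the lid's front edge stands 325 mm high at about x 70 mm. Four rack cells in a row along y inside.
- lid (a joint): Lid angle, rad: 0 shut, grows as it rises; 1.50 at the stay's dead centre, about 1.4 resting on the stay's stop. A steel link joins it to the stay, which moves it. Its weight and a light spring close it: half open it falls.
- stay (a joint): Angle of the lid stay, rad: steel lever at the carrier's right side (-y), turning about an axis along carrier y. 0 folded: level, pointing to the front (-x); grows as it swings up and over to the back, lifting the lid. Dead centre 2.17; past it the lid presses it on to its stop at 2.39, where it holds alone. Short of it all falls shut, so when folding it back hold it all the way to 0. Under 15 N at the handle.
- stay_pivot (a point): Point on the stay's turning axis, level in y with the grip point of the handle; in the carrier's frame at x -30, y -208, z 50 mm. Axes as the carrier's. At stay angle s the grip point lies at this point + 120 mm * (-cos s along carrier x, sin s along z).
- stay_grip (a point): Grip point of the stay's red handle: a free-running round sleeve on a level pin parallel to carrier y, 18 mm diameter, 70 mm long, standing out to the right from the lever's end (this point is on its axis, 46 mm outside the lever, 27 mm from the free end). Gripped from above across carrier x, the lever turns in it as it swings. Its x and z axes turn with the lever.
- can0_mid (a point): Specimen canister (may be absent): white, upright, round, 88 mm tall, body 43 mm diameter, orange cap 46 mm diameter over the top 26 mm, weighted dark foot 52 mm diameter, 12 mm high; about 0.22 kg. Point: on its axis, half-way up, 44 mm above its underside. z is its axis.
- can1_mid (a point): Specimen canister (may be absent): white, upright, round, 88 mm tall, body 43 mm diameter, orange cap 46 mm diameter over the top 26 mm, weighted dark foot 52 mm diameter, 12 mm high; about 0.22 kg. Point: on its axis, half-way up, 44 mm above its underside. z is its axis.
- can2_mid (a point): Specimen canister (may be absent): white, upright, round, 88 mm tall, body 43 mm diameter, orange cap 46 mm diameter over the top 26 mm, weighted dark foot 52 mm diameter, 12 mm high; about 0.22 kg. Point: on its axis, half-way up, 44 mm above its underside. z is its axis.
- can3_mid (a point): Specimen canister (may be absent): white, upright, round, 88 mm tall, body 43 mm diameter, orange cap 46 mm diameter over the top 26 mm, weighted dark foot 52 mm diameter, 12 mm high; about 0.22 kg. Point: on its axis, half-way up, 44 mm above its underside. z is its axis.
- cell0 (a point): Leftmost rack cell: centre of its floor, in the carrier's frame at x -20, y 96, z 10 mm. The other three lie 64, 128 and 192 mm to the carrier's right (-y). Each is 62 x 61 mm inside, dividers 52 mm high; any canister may stand in any cell. The tub's front wall is 72 mm from the row's middle, the back wall 112 mm, the end walls 34 mm from the end cells' centres. Axes as the carrier's.
- seam0 (a point): Point on the middle of the 12 mm wide black gasket strip on the flange: red mark, in the carrier's frame at x -109, y -85, z 121 mm. The strip runs straight along the front from seam0 to seam3, then along the left side to seam5, 9 mm outside the lid's edge; the shut lid stands 22 mm above it alongside. The tip should pass within 18 mm of this point.
- seam1 (a point): Point on the middle of the 12 mm wide black gasket strip on the flange: front, first third, in the carrier's frame at x -109, y -8, z 121 mm. The strip runs straight along the front from seam0 to seam3, then along the left side to seam5, 9 mm outside the lid's edge; the shut lid stands 22 mm above it alongside. The tip should pass within 18 mm of this point.
- seam2 (a point): Point on the middle of the 12 mm wide black gasket strip on the flange: front, second third, in the carrier's frame at x -109, y 70, z 121 mm. The strip runs straight along the front from seam0 to seam3, then along the left side to seam5, 9 mm outside the lid's edge; the shut lid stands 22 mm above it alongside. The tip should pass within 18 mm of this point.
- seam3 (a point): Point on the middle of the 12 mm wide black gasket strip on the flange: front left corner, in the carrier's frame at x -109, y 147, z 121 mm. The strip runs straight along the front from seam0 to seam3, then along the left side to seam5, 9 mm outside the lid's edge; the shut lid stands 22 mm above it alongside. The tip should pass within 18 mm of this point.
- seam4 (a point): Point on the middle of the 12 mm wide black gasket strip on the flange: middle of the left side, in the carrier's frame at x -30, y 147, z 121 mm. The strip runs straight along the front from seam0 to seam3, then along the left side to seam5, 9 mm outside the lid's edge; the shut lid stands 22 mm above it alongside. The tip should pass within 18 mm of this point.
- seam5 (a point): Point on the middle of the 12 mm wide black gasket strip on the flange: green mark, in the carrier's frame at x 50, y 147, z 121 mm. The strip runs straight along the front from seam0 to seam3, then along the left side to seam5, 9 mm outside the lid's edge; the shut lid stands 22 mm above it alongside. The tip should pass within 18 mm of this point.
- wand_tip (a point): Violet tip (lower end) of the UV-C wand; z runs up along the wand. The nose is 8 mm diameter for 34 mm, widening to 20 mm diameter by 46 mm; the wand is 150 mm long.
- wand_grip (a point): Middle of the wand's white grip, 115 mm above its tip: a 24 x 24 mm square bar, faces square to this point's x and y, from 66 to 150 mm above the tip. A flange of 42 mm diameter lies 60 to 66 mm above the tip. 0.12 kg.
- holder_mouth (a point): Centre of the mouth of the wand's black desk holder (fixed): a tube 56 mm outside, 29 mm bore, 70 mm high, open at the top. The wand hangs in it by its flange, tip 60 mm below this point. z up.
- thermometer: Bystander, not to be disturbed: white pistol-shaped infrared thermometer lying on its side, 150 mm long, 36 mm high. Origin: centre of its underside.
- labelroll: Bystander, not to be disturbed: roll of white paper labels, 60 mm diameter, 32 mm high. Origin: centre of its underside.
Mind the look-alikes: they are no part of the job. Leave any turquoise look-alike of the part that bears can0_mid alone. Leave any blue look-alike of the part that bears can3_mid alone.

How it is judged:
By the outcome, as a careful person would: the job done as asked, in the order asked, and still so for the second after the job is handed in, with the robot touching nothing.
Of can0, can1, can2, can3 only 2 to 4 are there at a start; the rules pass over those that are not, and their reading is None.
At some moment in a run one of can0, can1, can2, can3 may be knocked a few centimetres aside while the robot is not near it.
It also fails if it takes over 210 s, if anything falls off the work surface, if the arm or the gripper's body presses on something with over 40 N, if the wrist force passes 120 N, or if a joint passes its speed limit or range.

ROBOT

A 7-joint arm with a two-finger parallel gripper is mounted at the origin on the work surface. World frame = base frame: x ahead of the robot, y to its left, z up, the work surface at z = 0. Lengths are in mm, angles in rad, forces in N, time in s.
With the tool pointing down it reaches from about 400 to 850 mm from the base axis. Payload 4.5 kg.
Tool frame: the origin (TCP) lies on the centre line of the jaws, within the pads' length; the fingertips stand 25 mm ahead of it and the grasp point (between the pads) lies 6 mm ahead of it; z points along the fingers, y is the direction in which the jaws open and shut (so a half turn about z gives the same grasp; the last joint's range is limited). The gripper opens to 85 mm and grips with 20 to 120 N. Pads are 22 mm wide; open, the fingers measure 114 mm over their backs; the gripper's body (76 mm by 85 mm) begins 54 mm behind the grasp point. The pads swing forward as they close: fully open they stand 13 mm farther back than shut.
Start: joints at [1.233, 0.689, -0.195, 1.565, 0.157, 0.902, -0.215], TCP at [227.087, -582.308, 256.317] pointing down, gripper open.
Joint ranges: [-3.01, 3.01], [-0.46, 2.08], [-1.47, 1.51], [0.13, 2.56], [-1, 4.14], [0.04, 2.09], [-2.66, 2.66]. Speed limits (rad/s): [2.57, 2.57, 3.14, 3.14, 3.14, 3.14, 3.14].

INTERFACE

Orientations are given as a 3x3 rotation matrix whose columns are the frame's x, y, z axes.
In Python, from station import bot gives the robot as it stands.
- The arm moves only by the tool send_rows, never from a script. Its argument "commands" is a list of rows, each an object with "travel": the shift along the world's x, y, z in m, a list of three; "turn": the turn about the world's z in degrees; "grip": the closure in counts, from 0 (fully open) to 255 (shut). A call has 1 to 8 rows; each row shifts and turns the commanded pose from where the row before left it; what a row does not reach is not made up. A row lasts 1/8 s, in which the tool goes at most 62.5 mm and 10.7 degrees, less where a joint would pass 70% of its speed; a pose out of reach is approached as far as the arm can. A call is refused whole if a number of a shift passes 0.0625 or a number of a turn 10.7, either way. A call with a gripper value outside its range is refused whole. The fingers move at their own pace and stop on an object; "newtons" is the grip in N (left out, the last holds). Time passes only in rows, so rows that do not move let the fingers close. It gives the time, the measured TCP pose, the force and the opening at its end, in the units of the state.
- bot.state(): the state, without advancing time (a new reading comes with each control period).
- bot.capture(name): name is "scene" or "top"; returns a dict with "image" (420x560x3 uint8, red, green, blue), "camera_matrix" (3x3 intrinsics, pixels), "pose" (4x4, takes a point from camera to world coordinates). Camera axes: x right, y up, looking along -z (the intrinsics and any distortion apply to the point x, -y, -z); pixel columns grow to the right and rows downward; lengths in mm; the calibration is good to about 2 mm. A picture is of the moment at which its call begins. There is no depth.
- bot.hand_in(): hands the job in, once; it reports no verdict.
The state is a dict: "t": time; "q": joint angles; "joint_velocities": joint speeds; "joint_torque": joint torques, N m; "tool_pos": TCP position; "tool_rot": TCP orientation; "ft_force": force on the tool from outside, world axes, zero at the start; "ft_torque": the same for the moment, N m; "gripper_width": finger opening in mm.
Only numpy, scipy, OpenCV 4.12 (cv2) and the standard library are available. Lean on these libraries where they do the work, as an engineer would, in place of code of your own. Each camera call takes 0.05 s, during which the arm holds its last target. There are 200 camera calls.

## Working session

There is one attempt and no reset: what is moved stays moved. The work goes in short steps, Python scripts to look and compute and a tool call to move; the robot and the scene stay as the last step left them, time stands still between calls to the robot, and variables do not carry over. Pictures are saved under pics/ and viewed, about 12 in all and at most 16, crops included, and the job is handed in when it is done.

Besides the shell and the picture viewer there is one more tool, called after ">>>" as name(argument=value, ...), one argument or row to a line, values as JSON. send_rows: Moves the arm, as the interface text tells. Its arguments: {"type":"object","properties":{"commands":{"type":"array"},"newtons":{"type":"number"}},"required":["commands"]}

```bash
mkdir -p pics; ls
python3 - <<'E'
from station import bot
import cv2
for n in("scene","top"):
    c=bot.capture(n); cv2.imwrite(f"pics/{n}0.png",c["image"][...,::-1]); print(n,c["camera_matrix"].round(2).tolist(),c["pose"].round(3).tolist(),[k for k in c])
s=bot.state();print({k:s[k] for k in("t","tool_pos","tool_rot","gripper_width","ft_force")})
E
```

```text
pics
scene [[424.93, 0.0, 271.43], [0.0, 424.93, 212.09], [0.0, 0.0, 1.0]] [[0.133, -0.842, 0.523, 1106.411], [0.991, 0.106, -0.082, -137.859], [0.014, 0.53, 0.848, 1042.996], [0.0, 0.0, 0.0, 1.0]] ['image', 'camera_matrix', 'pose']
top [[381.18, 0.0, 284.0], [0.0, 381.18, 211.31], [0.0, 0.0, 1.0]] [[0.02, 0.982, -0.189, 294.424], [-1.0, 0.021, 0.005, -37.204], [0.009, 0.189, 0.982, 1239.392], [0.0, 0.0, 0.0, 1.0]] ['image', 'camera_matrix', 'pose']
{'t': 0.1, 'tool_pos': array([ 226.81364916, -581.78244581,  255.54929849]), 'tool_rot': array([[ 9.31653059e-01,  3.63348322e-01, -7.57648333e-04],
       [ 3.63349086e-01, -9.31651753e-01,  1.56624515e-03],
       [-1.36771852e-04, -1.73448791e-03, -9.99998486e-01]]), 'gripper_width': 85.39047542888395, 'ft_force': array([-0.84433972,  0.30758632, -0.13305295])}
```

View pics/scene0.png

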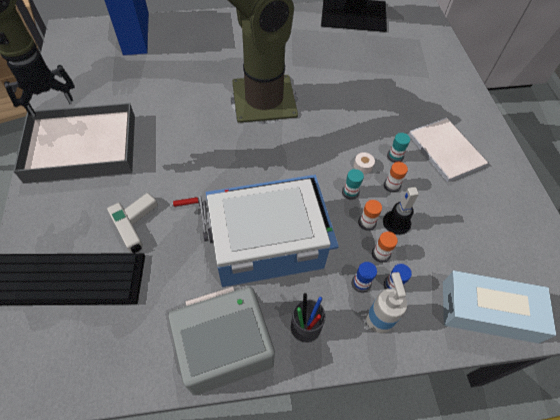

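View pics/top0.png

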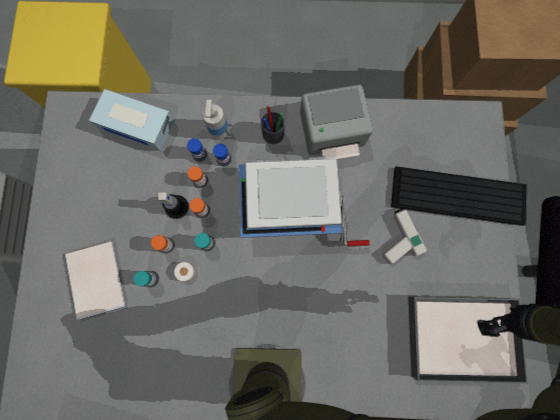

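```bash
cat > h.py <<'E'
import numpy as np,cv2,json
from station import bot
def ray(c,u,v):
    K=c["camera_matrix"];P=c["pose"]
    d=np.linalg.solve(K,[u,v,1.]);d=P[:3,:3]@np.array([d[0],-d[1],-d[2]])
    return P[:3,3],d/np.linalg.norm(d)
def plane(c,uv,z):
    o,d=ray(c,*uv);return o+d*(z-o[2])/d[2]
def tri(c1,p1,c2,p2):
    o,d=ray(c1,*p1);a,b=ray(c2,*p2)
    s=np.linalg.lstsq(np.c_[d,-b],a-o,rcond=None)[0]
    x,y=o+s[0]*d,a+s[1]*b;return (x+y)/2,np.linalg.norm(x-y)
def proj(c,X):
    P=c["pose"];x=P[:3,:3].T@(np.asarray(X,float)-P[:3,3]);x=c["camera_matrix"]@np.array([x[0],-x[1],-x[2]]);return x[:2]/x[2]
def blobs(im,lo,hi,amin=15):
    m=cv2.inRange(cv2.cvtColor(im,cv2.COLOR_RGB2HSV),np.array(lo),np.array(hi))
    n,l,s,ce=cv2.connectedComponentsWithStats(m)
    return [(ce[i].round(1).tolist(),s[i].tolist()) for i in range(1,n) if s[i,4]>=amin],m
OR=((6,150,110),(16,255,255)); RED=((0,150,90),(4,255,255))
def st():
    s=bot.state();return s
E
python3 - <<'E'
from h import *
C={n:bot.capture(n) for n in("scene","top")}
for n in C:
    im=C[n]["image"]
    for nm,r in(("or",OR),("red",RED)):
        print(n,nm,blobs(im,*r)[0])
s=C["scene"]["image"][115:305,150:430];t=C["top"]["image"][135:295,130:380]
cv2.imwrite("pics/s1.png",cv2.resize(s,None,fx=2.85,fy=2.85,interpolation=2)[...,::-1])
cv2.imwrite("pics/t1.png",cv2.resize(t,None,fx=3.2,fy=3.2,interpolation=2)[...,::-1])
E
```

```text
scene or [([398.1, 169.5], [390, 161, 18, 18, 211]), ([372.2, 208.0], [364, 200, 18, 18, 231]), ([387.2, 240.6], [378, 231, 19, 20, 269])]
scene red [([185.3, 201.4], [173, 198, 25, 8, 121]), ([315.5, 319.3], [310, 314, 11, 13, 43])]
top or [([195.0, 173.3], [188, 167, 15, 14, 169]), ([196.7, 205.0], [189, 198, 16, 15, 176]), ([158.5, 242.5], [151, 235, 16, 15, 194])]
top red [([357.6, 242.6], [347, 240, 22, 6, 99])]
```

View pics/s1.png

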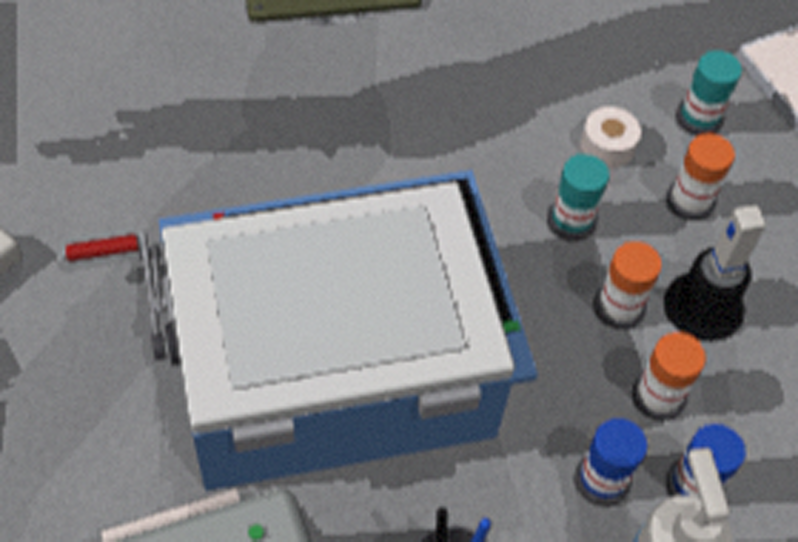

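View pics/t1.png

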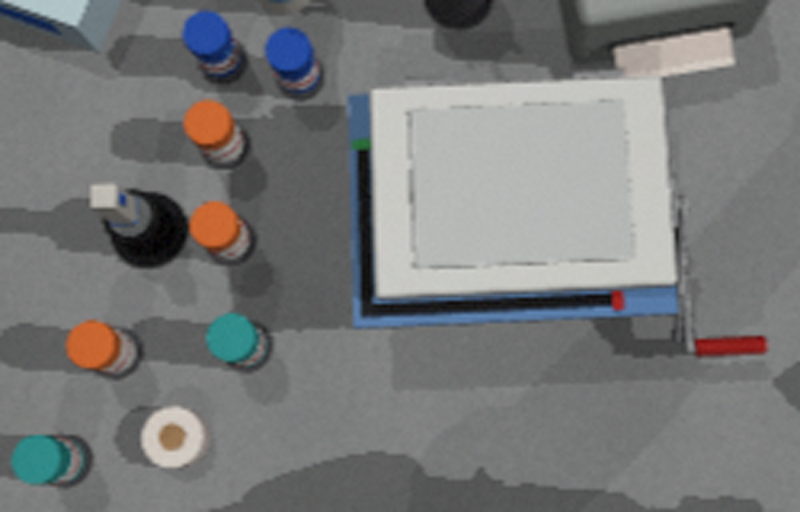

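```bash
cat >> h.py <<'E'
def S(x,y):return (150+x/2.85,115+y/2.85)
def T(x,y):return (130+x/3.2,135+y/3.2)
E
python3 - <<'E'
from h import *
s=bot.capture("scene");t=bot.capture("top")
pts={"FR":((163,226),(676,287)),"FL":((460,183),(378,297)),"BL":((513,372),(372,90)),"BR":((195,426),(663,80)),
"red":((218,216),(617,300)),"green":((512,326),(361,144)),"flFL":((472,174),(355,326)),"h_free":((68,253),(766,344)),"h_in":((137,241),(696,347)),"wandtop":((747,214),(104,195)),
"roll":((612,129),(173,437))}
R={}
for k,(a,b) in pts.items():
    X,e=tri(s,S(*a),t,T(*b));R[k]=X;print(k,X.round(1),round(e,1))
print("lid len",*[np.linalg.norm(R[a]-R[b]).round(1) for a,b in(("FR","FL"),("BL","BR"),("FL","BL"),("FR","BR"))])
ty=[R[a]-R[b] for a,b in(("FL","FR"),("BL","BR"))]; print("yaw y", [np.degrees(np.arctan2(-v[0],v[1])).round(2) for v in ty])
tx=[R[a]-R[b] for a,b in(("BL","FL"),("BR","FR"))]; print("yaw x", [np.degrees(np.arctan2(v[1],v[0])).round(2) for v in tx])
for a,b in(((398.1,169.5),(158.5,242.5)),((372.2,208),(196.7,205)),((387.2,240.6),(195,173.3))):
    X,e=tri(s,a,t,b);print("can",X.round(1),round(e,1),"top plane88",plane(t,b,80).round(1),plane(s,a,80).round(1))
# fit carrier
B={"FR":(-100,-138,143),"FL":(-100,138,143),"red":(-109,-85,121),"green":(50,147,121),"flFL":(-124,162,120)}
from scipy.optimize import least_squares
def f(p):
    c,q=np.cos(p[3]),np.sin(p[3]);M=np.array([[c,-q,0],[q,c,0],[0,0,1]])
    return np.concatenate([M@np.array(B[k])+p[:3]-R[k] for k in B])
r=least_squares(f,[550,0,0,0]);print(r.x.round(3),np.degrees(r.x[3]),r.fun.reshape(-1,3).round(1))
E
```

```text
FR [ 471.3 -209.   134.8] 4.1
FL [456.8  65.5 134.3] 7.7
BL [655.2  77.  130. ] 3.4
BR [ 671.1 -196.5  131.1] 9.0
red [ 459.5 -157.5  124.5] 1.1
green [605.1  87.2 119.3] 5.0
flFL [432.   85.8 112.2] 3.8
h_free [ 430.6 -310.1   47.4] 5.4
h_in [ 426.  -241.8   48.9] 3.9
wandtop [540.6 311.6 159.5] 1.3
roll [329.3 268.2  26.4] 2.7
lid len 274.9 273.9 198.8 200.2
yaw y [np.float64(3.03), np.float64(3.33)]
yaw x [np.float64(3.32), np.float64(3.61)]
can [413.2 337.   77.6] 1.6 top plane88 [413.1 337.1  80. ] [414.9 335.   80. ]
can [532.3 228.4  78.3] 1.1 top plane88 [532.1 228.6  80. ] [533.3 227.2  80. ]
can [634.4 240.7  78.2] 0.1 top plane88 [633.9 240.4  80. ] [635.2 240.   80. ]
[ 5.6410e+02 -6.5764e+01 -4.5770e+00  6.0000e-02] 3.431734176927601 [[ 1.2 -0.5  3.7]
 [-0.8  0.6  4.1]
 [ 0.8  0.4 -8.1]
 [ 0.1 -3.2 -2.9]
 [-1.4  2.7  3.2]]
```

Run:
```python
import re
a=open('h.py').read().replace("(150+x/2.85,115+y/2.85)","(150+(x+.5)/2.85-.5,115+(y+.5)/2.85-.5)").replace("(130+x/3.2,135+y/3.2)","(130+(x+.5)/3.2-.5,135+(y+.5)/3.2-.5)")
open('h.py','w').write(a)
from h import *
from scipy.optimize import least_squares
s=bot.capture("scene");t=bot.capture("top")
B={"FR":(-100,-138,142,(163,226),(676,287)),"FL":(-100,138,142,(460,183),(378,297)),
"red":(-109,-85,121,(218,216),(617,300)),"green":(50,147,121,(512,326),(361,144)),"flFL":(-124,162,120,(472,174),(355,326)),
"hf":(-150,-235,50,(68,252),(766,344)),"hi":(-150,-165,50,(137,241),(696,347))}
def tf(p,v):
    c,q=np.cos(p[3]),np.sin(p[3]);return np.array([[c,-q,0],[q,c,0],[0,0,1]])@np.array(v)+p[:3]
def f(p,w=.6):
    o=[]
    for k,v in B.items():
        X=tf(p,v[:3]);o+=[proj(s,X)-S(*v[3]),proj(t,X)-T(*v[4])]
    return np.concatenate(o)
r=least_squares(f,[564,-66,0,.06],loss="soft_l1");p=r.x;print(p.round(3),np.degrees(p[3]).round(2));print(f(p).reshape(-1,4).round(1))
for n,v in(("pivot",(-30,-208,50)),("grip0",(-150,-208,50)),("grip239",(57.6,-208,132)),*((f"cell{i}",(-20,96-64*i,10)) for i in range(4)),*((f"seam{i}",v) for i,v in enumerate([(-109,-85,121),(-109,-8,121),(-109,70,121),(-109,147,121),(-30,147,121),(50,147,121)]))):
    print(n,tf(p,v).round(1))
for nm,uvs,z in(("blue",((208,35),(289,50)),80),("turq",((233,337),(38,459)),80),("holder?",((148,228),),70)):
    for uv in uvs: print(nm,plane(t,T(*uv),z).round(0))
```

```text
[ 5.6503e+02 -6.5761e+01 -1.3210e+00  6.4000e-02] 3.64
[[-1.  -0.1  0.2 -0.9]
 [-0.9 -1.1 -1.2 -0.1]
 [ 0.3  2.  -0.  -0.1]
 [-1.8  0.6  0.5 -0. ]
 [ 0.6 -1.5 -1.3  0.3]
 [-0.7  0.2 -0.5  0.3]
 [ 0.3  0.2 -0.9  0.3]]
pivot [ 548.3 -275.2   48.7]
grip0 [ 428.5 -282.9   48.7]
grip239 [ 635.7 -269.7  130.7]
cell0 [539.   28.8   8.7]
cell1 [543.  -35.1   8.7]
cell2 [547.1 -99.    8.7]
cell3 [ 551.2 -162.8    8.7]
seam0 [ 461.6 -157.5  119.7]
seam1 [456.8 -80.7 119.7]
seam2 [451.8  -2.8 119.7]
seam3 [446.9  74.  119.7]
seam4 [525.8  79.  119.7]
seam5 [605.6  84.1 119.7]
blue [726. 247.  80.]
blue [712. 166.  80.]
turq [424. 204.  80.]
turq [306. 379.  80.]
holder? [530. 296.  70.]
```

>>> send_rows(
  commands=[
    {"travel": [0.0126,0.0187,0],"turn": 4.5,"grip": 0},
    {"travel": [0.0252,0.0374,-0.01],"turn": 9,"grip": 0},
    {"travel": [0.0252,0.0374,-0.01],"turn": 9,"grip": 0},
    {"travel": [0.0252,0.0374,-0.01],"turn": 9,"grip": 0},
    {"travel": [0.0252,0.0374,-0.01],"turn": 9,"grip": 0},
    {"travel": [0.0252,0.0374,-0.01],"turn": 9,"grip": 0},
    {"travel": [0.0252,0.0374,-0.01],"turn": 9,"grip": 0},
    {"travel": [0.0252,0.0374,-0.01],"turn": 9,"grip": 0},
  ],
)

```text
t: 1.4
tool_pos: [417.0, -300.8, 186.2]
tool_rot: [[0.016, 1.0, 0.001], [1.0, -0.016, -0.0], [-0.0, 0.001, -1.0]]
ft_force: [0.2, 0.1, -0.4]
gripper_width: 85.2
```

>>> send_rows(
  commands=[
    {"travel": [0.0126,0.0187,-0.01],"turn": 4.8,"grip": 0},
    {"travel": [0,0,0],"turn": 0,"grip": 0},
  ],
)

```text
t: 1.65
tool_pos: [429.7, -281.2, 176.0]
tool_rot: [[-0.066, 0.998, 0.0], [0.998, 0.066, 0.001], [0.001, 0.0, -1.0]]
ft_force: [-0.2, -0.4, -0.0]
gripper_width: 85.5
```

Run:
```python
from h import *
c=bot.capture("top");a=bot.capture("scene");s=bot.state();print(s['t'],s['tool_pos'].round(1),s['tool_rot'].round(3).tolist(),s['q'].round(2))
A=cv2.resize(c["image"][200:300,290:420],(800//2,308));B=cv2.resize(a["image"][130:250,120:270],(400,308))
cv2.imwrite("pics/g1.png",np.hstack([A,B])[...,::-1])
```

```text
1.75 [ 428.1 -284.2  176.4] [[-0.061, 0.998, -0.001], [0.998, 0.061, -0.001], [-0.001, -0.001, -1.0]] [ 0.76  0.7  -0.44  1.97  0.51  0.59  0.04]
```

View pics/g1.png

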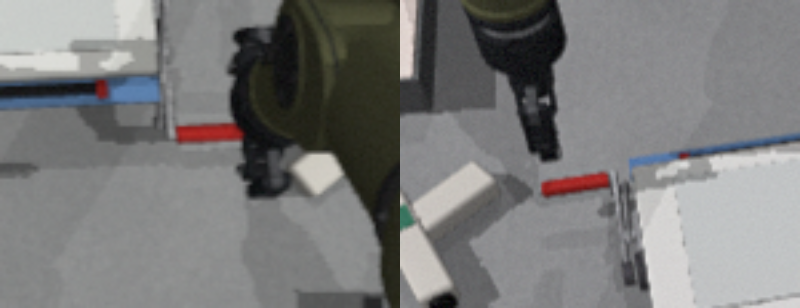

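>>> send_rows(
  commands=[
    {"travel": [0,0,-0.04],"turn": 0,"grip": 0},
    {"travel": [0,0,-0.04],"turn": 0,"grip": 0},
    {"travel": [0,0,-0.03],"turn": 0,"grip": 0},
    {"travel": [0,0,-0.011],"turn": 0,"grip": 0},
    {"travel": [0,0,0],"turn": 0,"grip": 255},
    {"travel": [0,0,0],"turn": 0,"grip": 255},
    {"travel": [0,0,0],"turn": 0,"grip": 255},
    {"travel": [0,0,0],"turn": 0,"grip": 255},
  ],
  newtons=40,
)

```text
t: 2.75
tool_pos: [430.7, -283.5, 56.2]
tool_rot: [[-0.063, 0.998, 0.005], [0.998, 0.063, -0.001], [-0.001, 0.005, -1.0]]
ft_force: [-0.3, -0.9, 1.9]
gripper_width: 16.7
```

Run:
```python
import numpy as np
s=np.array([0,.06]+[.06+.156*i for i in range(1,15)]+[2.33,2.42])
p=np.c_[-120*np.cos(s)*.998,-120*np.cos(s)*.0635,120*np.sin(s)]/1000
for i,d in enumerate(np.diff(p,axis=0)):print(i+1,s[i+1].round(3),d.round(4).tolist())
```

```text
1 0.06 [0.0002, 0.0, 0.0072]
2 0.216 [0.0026, 0.0002, 0.0185]
3 0.372 [0.0054, 0.0003, 0.0179]
4 0.528 [0.0081, 0.0005, 0.0168]
5 0.684 [0.0106, 0.0007, 0.0154]
6 0.84 [0.0129, 0.0008, 0.0135]
7 0.996 [0.0148, 0.0009, 0.0114]
8 1.152 [0.0164, 0.001, 0.0089]
9 1.308 [0.0176, 0.0011, 0.0063]
10 1.464 [0.0183, 0.0012, 0.0034]
11 1.62 [0.0187, 0.0012, 0.0005]
12 1.776 [0.0185, 0.0012, -0.0024]
13 1.932 [0.0179, 0.0011, -0.0052]
14 2.088 [0.0169, 0.0011, -0.008]
15 2.244 [0.0155, 0.001, -0.0105]
16 2.33 [0.0078, 0.0005, -0.0068]
17 2.42 [0.0075, 0.0005, -0.0078]
```

>>> send_rows(
  commands=[
    {"travel": [0.0002,0,0.0072],"turn": 0,"grip": 255},
    {"travel": [0.0026,0.0002,0.0185],"turn": 0,"grip": 255},
    {"travel": [0.0054,0.0003,0.0179],"turn": 0,"grip": 255},
    {"travel": [0.0081,0.0005,0.0168],"turn": 0,"grip": 255},
    {"travel": [0.0106,0.0007,0.0154],"turn": 0,"grip": 255},
    {"travel": [0.0129,0.0008,0.0135],"turn": 0,"grip": 255},
    {"travel": [0.0148,0.0009,0.0114],"turn": 0,"grip": 255},
    {"travel": [0.0164,0.001,0.0089],"turn": 0,"grip": 255},
  ],
)

```text
t: 3.75
tool_pos: [496.9, -278.9, 164.1]
tool_rot: [[-0.063, 0.998, -0.007], [0.998, 0.063, 0.001], [0.001, -0.007, -1.0]]
ft_force: [-0.3, -1.8, -10.3]
gripper_width: 16.7
```

>>> send_rows(
  commands=[
    {"travel": [0.0176,0.0011,0.0063],"turn": 0,"grip": 255},
    {"travel": [0.0183,0.0012,0.0034],"turn": 0,"grip": 255},
    {"travel": [0.0187,0.0012,0.0005],"turn": 0,"grip": 255},
    {"travel": [0.0185,0.0012,-0.0024],"turn": 0,"grip": 255},
  ],
)

```text
t: 4.25
tool_pos: [572.3, -273.9, 174.3]
tool_rot: [[-0.063, 0.998, -0.001], [0.998, 0.063, -0.001], [-0.0, -0.001, -1.0]]
ft_force: [-0.5, 0.5, 3.0]
gripper_width: 16.6
```

>>> send_rows(
  commands=[
    {"travel": [0.0179,0.0011,-0.0052],"turn": 0,"grip": 255},
    {"travel": [0.0169,0.0011,-0.008],"turn": 0,"grip": 255},
    {"travel": [0.0155,0.001,-0.0105],"turn": 0,"grip": 255},
    {"travel": [0.0078,0.0005,-0.0068],"turn": 0,"grip": 255},
    {"travel": [0.0075,0.0005,-0.0078],"turn": 0,"grip": 255},
    {"travel": [0,0,0],"turn": 0,"grip": 255},
  ],
)

```text
t: 5.0
tool_pos: [638.3, -269.7, 137.3]
tool_rot: [[-0.062, 0.998, -0.0], [0.998, 0.062, -0.001], [-0.001, -0.0, -1.0]]
ft_force: [-1.7, 1.3, 16.4]
gripper_width: 16.6
```

>>> send_rows(
  commands=[
    {"travel": [0,0,0],"turn": 0,"grip": 0},
    {"travel": [0,0,0],"turn": 0,"grip": 0},
    {"travel": [0,0,0],"turn": 0,"grip": 0},
    {"travel": [0,0,0.03],"turn": 0,"grip": 0},
    {"travel": [0,0,0.05],"turn": 0,"grip": 0},
    {"travel": [0,0,0.06],"turn": 0,"grip": 0},
    {"travel": [-0.02,0,0.06],"turn": 0,"grip": 0},
    {"travel": [-0.04,0,0.02],"turn": 0,"grip": 0},
  ],
)

```text
t: 6.0
tool_pos: [580.5, -269.1, 357.4]
tool_rot: [[-0.064, 0.998, 0.007], [0.998, 0.064, -0.001], [-0.002, 0.007, -1.0]]
ft_force: [-0.1, -0.8, -0.6]
gripper_width: 85.6
```

Run:
```python
from h import *
C={n:bot.capture(n) for n in("scene","top")}
for n in C: print(n,blobs(C[n]["image"],*OR)[0],blobs(C[n]["image"],*RED)[0])
print(bot.state()['tool_pos'])
cv2.imwrite("pics/t2.png",cv2.resize(np.vstack([C["top"]["image"][120:290,100:400],C["scene"]["image"][100:290,150:450]]),(600,720))[...,::-1][:600])
cv2.imwrite("pics/t2.png",np.hstack([cv2.resize(C["top"]["image"][120:290,100:400],(400,400)),cv2.resize(C["scene"]["image"][100:290,150:450],(400,400))])[...,::-1])
```

```text
scene [([398.3, 169.9], [390, 161, 18, 18, 221]), ([372.4, 208.4], [364, 200, 18, 18, 245]), ([387.9, 240.5], [380, 232, 17, 19, 249])] [([188.1, 254.3], [174, 249, 29, 11, 182]), ([315.6, 319.5], [311, 314, 10, 13, 46])]
top [([194.5, 173.0], [188, 167, 15, 14, 157]), ([196.7, 205.2], [189, 198, 16, 15, 181]), ([158.5, 242.5], [151, 235, 16, 16, 195])] [([269.4, 113.5], [267, 106, 5, 16, 32]), ([357.8, 171.1], [347, 169, 22, 5, 106])]
[ 576.06726545 -271.18296267  356.83119447]
```

View pics/t2.png

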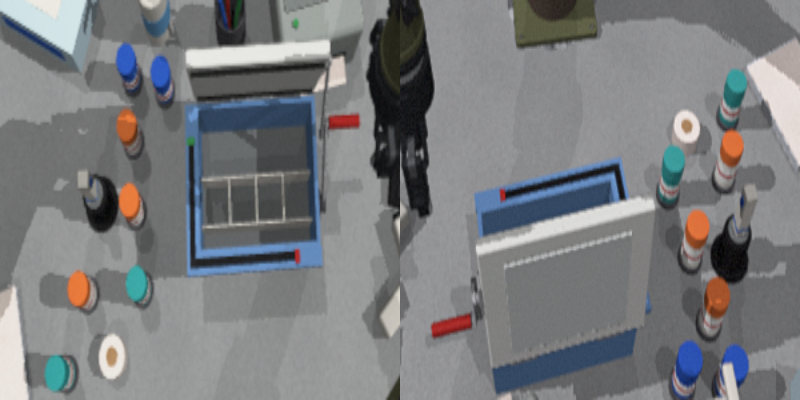

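>>> send_rows(
  commands=[
    {"travel": [-0.0084,0.025,0],"turn": 0,"grip": 0},
    {"travel": [-0.0084,0.05,0],"turn": 0,"grip": 0},
    {"travel": [-0.0084,0.05,0],"turn": 0,"grip": 0},
    {"travel": [-0.0084,0.06,0],"turn": 0,"grip": 0},
    {"travel": [-0.0084,0.06,0],"turn": 0,"grip": 0},
    {"travel": [0,0.06,-0.01],"turn": 0,"grip": 0},
    {"travel": [0,0.06,-0.02],"turn": 0,"grip": 0},
    {"travel": [0,0.06,-0.03],"turn": 0,"grip": 0},
  ],
)

```text
t: 7.1
tool_pos: [536.8, 152.7, 295.1]
tool_rot: [[-0.063, 0.998, 0.001], [0.998, 0.063, 0.0], [0.0, 0.001, -1.0]]
ft_force: [1.1, 0.7, 0.1]
gripper_width: 85.1
```

>>> send_rows(
  commands=[
    {"travel": [-0.001,0.05,-0.04],"turn": 0,"grip": 0},
    {"travel": [0,0.02,-0.04],"turn": 0,"grip": 0},
    {"travel": [0,0,0],"turn": 0,"grip": 0},
  ],
)

```text
t: 7.48
tool_pos: [533.0, 220.4, 213.4]
tool_rot: [[-0.067, 0.998, -0.007], [0.998, 0.067, -0.002], [-0.002, -0.007, -1.0]]
ft_force: [0.4, -1.5, 0.4]
gripper_width: 85.2
```

Run:
```python
from h import *
t=bot.capture("top");s=bot.capture("scene");print(bot.state()['tool_pos'].round(1),bot.state()['t'])
print([b[0] for b in blobs(s["image"],*OR)[0]],[b[0] for b in blobs(t["image"],*OR)[0]])
for i,c in enumerate([(539,28.8),(543,-35.1),(547.1,-99),(551.2,-162.8)]): print("cell",i,proj(t,(*c,60)).round(1))
cv2.imwrite("pics/t3.png",np.hstack([cv2.resize(t["image"][130:250,150:350],(500,300)),cv2.resize(s["image"][130:280,340:440],(200,300))])[...,::-1])
```

```text
[535.9 218.5 216.8] 7.575
[[403.0, 168.8], [372.4, 208.4], [387.4, 240.5]] [[158.5, 242.5]]
cell 0 [261.5 205.5]
cell 1 [281.8 204.7]
cell 2 [302.  203.9]
cell 3 [322.1 203. ]
```

View pics/t3.png

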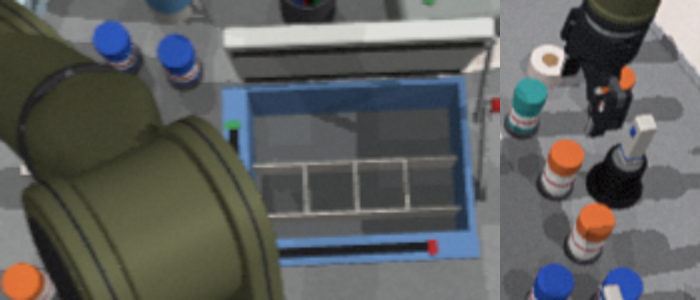

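>>> send_rows(
  commands=[
    {"travel": [0,0,0],"turn": 0,"grip": 0},
    {"travel": [0,0,0],"turn": 0,"grip": 0},
  ],
)

```text
t: 7.82
tool_pos: [536.6, 218.2, 218.2]
tool_rot: [[-0.061, 0.998, 0.002], [0.998, 0.061, 0.0], [0.0, 0.002, -1.0]]
ft_force: [0.9, -0.3, 0.7]
gripper_width: 85.4
```

Run:
```python
from h import *
import time
for i in range(4):
    s=bot.state();print(s['t'],s['tool_pos'].round(2),s['joint_velocities'].round(3))
bot.capture("top");s=bot.state();print(s['t'],s['tool_pos'].round(2))
```

```text
7.825 [536.59 218.23 218.24] [-0.003  0.003 -0.     0.006  0.    -0.002  0.   ]
7.825 [536.59 218.23 218.24] [-0.003  0.003 -0.     0.006  0.    -0.002  0.   ]
7.825 [536.59 218.23 218.24] [-0.003  0.003 -0.     0.006  0.    -0.002  0.   ]
7.825 [536.59 218.23 218.24] [-0.003  0.003 -0.     0.006  0.    -0.002  0.   ]
7.875 [536.42 218.42 218.06]
```

>>> send_rows(
  commands=[
    {"travel": [-0.004,0.0101,-0.02],"turn": 0,"grip": 0},
    {"travel": [0,0,-0.04],"turn": 0,"grip": 0},
    {"travel": [0,0,-0.04],"turn": 0,"grip": 0},
    {"travel": [0,0,-0.034],"turn": 0,"grip": 0},
    {"travel": [0,0,0],"turn": 0,"grip": 0},
    {"travel": [0,0,0],"turn": 0,"grip": 255},
    {"travel": [0,0,0],"turn": 0,"grip": 255},
    {"travel": [0,0,0],"turn": 0,"grip": 255},
  ],
)

```text
t: 8.88
tool_pos: [532.7, 229.8, 84.8]
tool_rot: [[-0.063, 0.998, 0.003], [0.998, 0.062, 0.001], [0.001, 0.003, -1.0]]
ft_force: [-0.0, -0.3, 6.0]
gripper_width: 44.6
```

>>> send_rows(
  commands=[
    {"travel": [0,0,0.03],"turn": 0,"grip": 255},
    {"travel": [0,0,0.05],"turn": 0,"grip": 255},
    {"travel": [0,-0.02,0.05],"turn": 0,"grip": 255},
    {"travel": [0.003,-0.05,0.02],"turn": 0,"grip": 255},
    {"travel": [0.003,-0.05,0],"turn": 0,"grip": 255},
    {"travel": [0.003,-0.05,0],"turn": 0,"grip": 255},
    {"travel": [0.003,-0.05,0],"turn": 0,"grip": 255},
    {"travel": [0.002,-0.05,0],"turn": 0,"grip": 255},
  ],
)

```text
t: 9.88
tool_pos: [545.5, -42.5, 233.7]
tool_rot: [[-0.063, 0.998, 0.001], [0.998, 0.063, -0.0], [-0.0, 0.001, -1.0]]
ft_force: [0.5, -0.4, -0.7]
gripper_width: 44.6
```

>>> send_rows(
  commands=[
    {"travel": [0,-0.04,0],"turn": 0,"grip": 255},
    {"travel": [0,-0.018,0],"turn": 0,"grip": 255},
    {"travel": [0,0,0],"turn": 0,"grip": 255},
    {"travel": [0,0,0],"turn": 0,"grip": 255},
  ],
)

```text
t: 10.38
tool_pos: [545.9, -96.1, 233.3]
tool_rot: [[-0.066, 0.998, 0.001], [0.998, 0.066, 0.002], [0.002, 0.001, -1.0]]
ft_force: [0.4, -0.3, -1.7]
gripper_width: 44.4
```

Run:
```python
from h import *
s=bot.state();print(s['t'],s['tool_pos'].round(2),s['gripper_width'],s['tool_rot'].round(3).tolist())
t=bot.capture("top");s=bot.capture("scene")
print([b[0] for b in blobs(s["image"],*OR)[0]],[b[0] for b in blobs(t["image"],*OR)[0]])
```

```text
10.375 [545.88 -96.1  233.32] 44.40522107619271 [[-0.066, 0.998, 0.001], [0.998, 0.066, 0.002], [0.002, 0.001, -1.0]]
[[398.2, 169.8], [245.4, 195.5], [387.4, 240.1]] [[194.9, 173.4], [298.4, 194.5], [158.5, 242.5]]
```

>>> send_rows(
  commands=[
    {"travel": [0.0012,-0.0029,-0.03],"turn": 0,"grip": 255},
    {"travel": [0,0,-0.04],"turn": 0,"grip": 255},
    {"travel": [0,0,-0.04],"turn": 0,"grip": 255},
    {"travel": [0,0,-0.02],"turn": 0,"grip": 255},
    {"travel": [0,0,-0.008],"turn": 0,"grip": 255},
    {"travel": [0,0,0],"turn": 0,"grip": 255},
  ],
)

```text
t: 11.22
tool_pos: [547.4, -100.3, 95.6]
tool_rot: [[-0.065, 0.998, 0.001], [0.998, 0.065, 0.001], [0.0, 0.001, -1.0]]
ft_force: [0.5, 0.5, -2.8]
gripper_width: 44.6
```

>>> send_rows(
  commands=[
    {"travel": [0,0,-0.001],"turn": 0,"grip": 60},
    {"travel": [0,0,0],"turn": 0,"grip": 60},
    {"travel": [0,0,0],"turn": 0,"grip": 60},
    {"travel": [0,0,0.04],"turn": 0,"grip": 60},
    {"travel": [0,0,0.06],"turn": 0,"grip": 60},
    {"travel": [0,0.03,0.03],"turn": 0,"grip": 60},
    {"travel": [0,0.05,0],"turn": 0,"grip": 60},
    {"travel": [0,0.05,0],"turn": 0,"grip": 60},
  ],
)

```text
t: 12.22
tool_pos: [547.1, 29.3, 224.8]
tool_rot: [[-0.061, 0.998, 0.002], [0.998, 0.061, 0.0], [-0.0, 0.002, -1.0]]
ft_force: [0.5, 0.3, 0.2]
gripper_width: 65.5
```

>>> send_rows(
  commands=[
    {"travel": [0,0.05,0],"turn": 0,"grip": 60},
    {"travel": [0.01,0.05,0],"turn": 0,"grip": 60},
    {"travel": [0.03,0.04,0],"turn": 0,"grip": 60},
    {"travel": [0.03,0.04,0],"turn": 0,"grip": 60},
    {"travel": [0.017,0.031,0],"turn": 0,"grip": 60},
    {"travel": [0,0,0],"turn": 0,"grip": 60},
    {"travel": [0,0,0],"turn": 0,"grip": 60},
  ],
)

```text
t: 13.1
tool_pos: [633.5, 238.3, 223.6]
tool_rot: [[-0.063, 0.998, -0.001], [0.998, 0.063, -0.002], [-0.002, -0.001, -1.0]]
ft_force: [0.1, -0.8, -0.7]
gripper_width: 65.5
```

Run:
```python
from h import *
s=bot.state();print(s['t'],s['tool_pos'].round(2),s['gripper_width'])
t=bot.capture("top");s=bot.capture("scene")
print([b[:2] for b in blobs(s["image"],*OR)[0]],[b[:2] for b in blobs(t["image"],*OR)[0]])
```

```text
13.1 [633.47 238.31 223.61] 65.48934438170697
[([395.0, 166.3], [390, 161, 14, 14, 64]), ([387.4, 240.5], [378, 231, 19, 20, 267])] [([303.4, 201.9], [296, 195, 15, 15, 173]), ([158.5, 242.5], [151, 235, 16, 15, 194])]
```

>>> send_rows(
  commands=[
    {"travel": [0.001,0.0023,-0.03],"turn": 0,"grip": 60},
    {"travel": [0,0,-0.04],"turn": 0,"grip": 60},
    {"travel": [0,0,-0.04],"turn": 0,"grip": 60},
    {"travel": [0,0,-0.029],"turn": 0,"grip": 60},
    {"travel": [0,0,0],"turn": 0,"grip": 60},
    {"travel": [0,0,0],"turn": 0,"grip": 255},
    {"travel": [0,0,0],"turn": 0,"grip": 255},
    {"travel": [0,0,0],"turn": 0,"grip": 255},
  ],
)

```text
t: 14.2
tool_pos: [635.7, 242.1, 86.9]
tool_rot: [[-0.063, 0.998, 0.003], [0.998, 0.063, 0.001], [0.001, 0.003, -1.0]]
ft_force: [-1.0, -1.3, 6.9]
gripper_width: 44.6
```

>>> send_rows(
  commands=[
    {"travel": [0,0,0.03],"turn": 0,"grip": 255},
    {"travel": [0,0,0.05],"turn": 0,"grip": 255},
    {"travel": [-0.02,-0.02,0.05],"turn": 0,"grip": 255},
    {"travel": [-0.03,-0.04,0.02],"turn": 0,"grip": 255},
    {"travel": [-0.03,-0.05,0],"turn": 0,"grip": 255},
    {"travel": [-0.01,-0.05,0],"turn": 0,"grip": 255},
    {"travel": [0,-0.05,0],"turn": 0,"grip": 255},
    {"travel": [0,-0.04,0],"turn": 0,"grip": 255},
  ],
)

```text
t: 15.2
tool_pos: [544.4, -11.0, 235.2]
tool_rot: [[-0.061, 0.998, 0.0], [0.998, 0.061, -0.001], [-0.001, 0.0, -1.0]]
ft_force: [0.3, 0.1, -1.7]
gripper_width: 44.3
```

>>> send_rows(
  commands=[
    {"travel": [-0.001,-0.0255,0],"turn": 0,"grip": 255},
    {"travel": [0,0,0],"turn": 0,"grip": 255},
    {"travel": [0,0,0],"turn": 0,"grip": 255},
  ],
)

```text
t: 15.58
tool_pos: [543.9, -32.6, 235.2]
tool_rot: [[-0.064, 0.998, 0.001], [0.998, 0.064, 0.001], [0.001, 0.001, -1.0]]
ft_force: [-0.0, -0.4, -1.6]
gripper_width: 44.6
```

>>> send_rows(
  commands=[
    {"travel": [-0.0009,-0.0025,-0.03],"turn": 0,"grip": 255},
    {"travel": [0,0,-0.04],"turn": 0,"grip": 255},
    {"travel": [0,0,-0.04],"turn": 0,"grip": 255},
    {"travel": [0,0,-0.02],"turn": 0,"grip": 255},
    {"travel": [0,0,-0.009],"turn": 0,"grip": 255},
    {"travel": [0,0,0],"turn": 0,"grip": 255},
  ],
)

```text
t: 16.32
tool_pos: [543.3, -34.4, 96.8]
tool_rot: [[-0.065, 0.998, 0.001], [0.998, 0.065, 0.001], [0.001, 0.001, -1.0]]
ft_force: [0.2, 0.7, -1.2]
gripper_width: 44.4
```

Run:
```python
from h import *
s=bot.state();print(s['t'],s['tool_pos'].round(2),s['ft_force'])
t=bot.capture("top");s=bot.capture("scene")
print([b[:2] for b in blobs(s["image"],*OR)[0]],[b[:2] for b in blobs(t["image"],*OR)[0]])
```

```text
16.325 [543.31 -34.44  96.78] [ 0.2399035   0.7218356  -1.16432572]
[([398.2, 169.8], [390, 161, 18, 18, 219])] [([158.5, 242.5], [151, 235, 16, 15, 194])]
```

>>> send_rows(
  commands=[
    {"travel": [0,0,-0.001],"turn": 0,"grip": 60},
    {"travel": [0,0,0],"turn": 0,"grip": 60},
    {"travel": [0,0,0],"turn": 0,"grip": 60},
    {"travel": [0,0,0.04],"turn": 0,"grip": 60},
    {"travel": [0,0,0.06],"turn": 0,"grip": 60},
    {"travel": [0,0.02,0.03],"turn": 0,"grip": 60},
    {"travel": [-0.01,0.05,0],"turn": 0,"grip": 60},
    {"travel": [-0.02,0.05,0],"turn": 0,"grip": 60},
  ],
)

```text
t: 17.42
tool_pos: [513.6, 84.8, 225.7]
tool_rot: [[-0.061, 0.998, 0.003], [0.998, 0.061, 0.001], [0.001, 0.003, -1.0]]
ft_force: [-0.4, 0.8, -0.1]
gripper_width: 65.1
```

>>> send_rows(
  commands=[
    {"travel": [-0.02,0.05,0],"turn": 0,"grip": 60},
    {"travel": [-0.02,0.05,0],"turn": 0,"grip": 60},
    {"travel": [-0.02,0.05,0],"turn": 0,"grip": 60},
    {"travel": [-0.02,0.05,0],"turn": 0,"grip": 60},
    {"travel": [-0.02,0.05,0],"turn": 0,"grip": 60},
    {"travel": [0,0,0],"turn": 0,"grip": 60},
    {"travel": [0,0,0],"turn": 0,"grip": 60},
  ],
)

```text
t: 18.3
tool_pos: [413.0, 333.0, 224.8]
tool_rot: [[-0.063, 0.998, 0.0], [0.998, 0.063, -0.001], [-0.001, 0.0, -1.0]]
ft_force: [0.4, -0.6, 0.3]
gripper_width: 65.2
```

Run:
```python
from h import *
s=bot.state();print(s['t'],s['tool_pos'].round(2),s['q'].round(2))
t=bot.capture("top");s=bot.capture("scene")
print([b[:2] for b in blobs(s["image"],*OR)[0]],[b[:2] for b in blobs(t["image"],*OR)[0]])
```

```text
18.3 [413.04 332.98 224.8 ] [-0.47  0.64 -0.48  1.87  0.43  0.73 -1.13]
[([395.1, 160.0], [387, 152, 17, 17, 212])] [([303.4, 201.8], [296, 195, 15, 15, 172]), ([282.0, 202.7], [275, 196, 15, 14, 175])]
```

Run:
```python
from h import *
s=bot.capture("scene");b=blobs(s["image"],*OR)[0];print(b,bot.state()['t'])
print(plane(s,b[0][0],78),plane(s,(398.2,169.8),78))
cv2.imwrite("pics/c3.png",cv2.resize(s["image"][110:230,340:460],(480,480))[...,::-1])
```

```text
[([395.1, 160.1], [387, 152, 17, 17, 211])] 18.45
[378.95951284 337.24324389  78.        ] [414.59499131 335.91773523  78.        ]
```

View pics/c3.png

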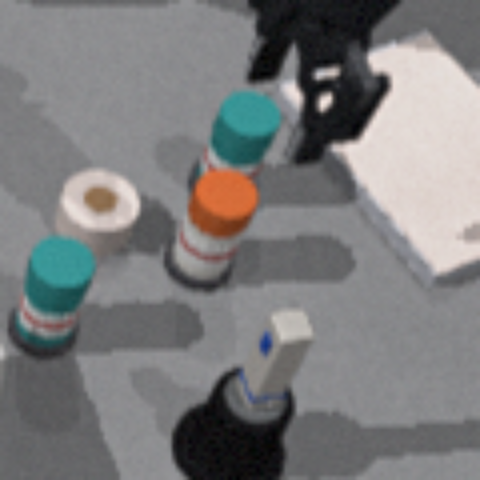

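>>> send_rows(
  commands=[
    {"travel": [-0.02,0.003,0],"turn": 0,"grip": 60},
    {"travel": [-0.0154,0.0023,0],"turn": 0,"grip": 60},
    {"travel": [0,0,-0.03],"turn": 0,"grip": 60},
    {"travel": [0,0,-0.03],"turn": 0,"grip": 60},
    {"travel": [0,0,-0.03],"turn": 0,"grip": 60},
    {"travel": [0,0,0],"turn": 0,"grip": 60},
  ],
)

```text
t: 19.2
tool_pos: [376.7, 337.6, 133.6]
tool_rot: [[-0.063, 0.998, -0.002], [0.998, 0.063, -0.004], [-0.003, -0.003, -1.0]]
ft_force: [-0.4, -0.9, 1.6]
gripper_width: 65.4
```

Run:
```python
from h import *
s=bot.capture("scene");b=blobs(s["image"],*OR)[0];print(b,bot.state()['tool_pos'])
```

```text
[([394.2, 160.4], [387, 153, 16, 16, 175])] [377.28713622 338.42245112 134.77263161]
```

Still in place; grasp.

>>> send_rows(
  commands=[
    {"travel": [0,0,-0.03],"turn": 0,"grip": 60},
    {"travel": [0,0,-0.02],"turn": 0,"grip": 60},
    {"travel": [0,0,0],"turn": 0,"grip": 255},
    {"travel": [0,0,0],"turn": 0,"grip": 255},
    {"travel": [0,0,0],"turn": 0,"grip": 255},
  ],
)

```text
t: 19.88
tool_pos: [378.0, 339.3, 86.0]
tool_rot: [[-0.062, 0.998, 0.001], [0.998, 0.062, 0.001], [0.001, 0.001, -1.0]]
ft_force: [-0.5, -0.2, -1.5]
gripper_width: 44.4
```

>>> send_rows(
  commands=[
    {"travel": [0,0,0.03],"turn": 0,"grip": 255},
    {"travel": [0,0,0.05],"turn": 0,"grip": 255},
    {"travel": [0,0,0.05],"turn": 0,"grip": 255},
    {"travel": [0.02,-0.02,0.02],"turn": 0,"grip": 255},
    {"travel": [0.03,-0.05,0],"turn": 0,"grip": 255},
    {"travel": [0.03,-0.05,0],"turn": 0,"grip": 255},
    {"travel": [0.03,-0.05,0],"turn": 0,"grip": 255},
    {"travel": [0.03,-0.05,0],"turn": 0,"grip": 255},
  ],
)

```text
t: 20.88
tool_pos: [518.1, 117.1, 235.6]
tool_rot: [[-0.063, 0.998, 0.001], [0.998, 0.063, 0.0], [0.0, 0.001, -1.0]]
ft_force: [0.8, 0.4, -2.4]
gripper_width: 44.5
```

>>> send_rows(
  commands=[
    {"travel": [0.02,-0.05,0],"turn": 0,"grip": 255},
    {"travel": [0.0,-0.03,0],"turn": 0,"grip": 255},
    {"travel": [0.0,-0.01,0],"turn": 0,"grip": 255},
    {"travel": [0,0,0],"turn": 0,"grip": 255},
    {"travel": [0,0,0],"turn": 0,"grip": 255},
  ],
)

```text
t: 21.5
tool_pos: [537.4, 31.4, 235.4]
tool_rot: [[-0.066, 0.998, 0.001], [0.998, 0.066, 0.002], [0.002, 0.001, -1.0]]
ft_force: [-0.4, 0.2, -2.4]
gripper_width: 44.3
```

>>> send_rows(
  commands=[
    {"travel": [0.0016,-0.0026,-0.03],"turn": 0,"grip": 255},
    {"travel": [0,0,-0.04],"turn": 0,"grip": 255},
    {"travel": [0,0,-0.04],"turn": 0,"grip": 255},
    {"travel": [0,0,-0.02],"turn": 0,"grip": 255},
    {"travel": [0,0,-0.009],"turn": 0,"grip": 255},
    {"travel": [0,0,0],"turn": 0,"grip": 255},
  ],
)

```text
t: 22.25
tool_pos: [539.6, 28.0, 96.3]
tool_rot: [[-0.065, 0.998, 0.001], [0.998, 0.065, 0.001], [0.001, 0.001, -1.0]]
ft_force: [0.3, 0.9, -2.1]
gripper_width: 44.6
```

>>> send_rows(
  commands=[
    {"travel": [0,0,-0.001],"turn": 0,"grip": 60},
    {"travel": [0,0,0],"turn": 0,"grip": 60},
    {"travel": [0,0,0],"turn": 0,"grip": 60},
    {"travel": [0,0,0.04],"turn": 0,"grip": 0},
    {"travel": [0,0,0.06],"turn": 0,"grip": 0},
    {"travel": [0,-0.02,0.06],"turn": 0,"grip": 0},
    {"travel": [0,-0.05,0.05],"turn": 0,"grip": 0},
    {"travel": [0,-0.05,0.05],"turn": 0,"grip": 0},
  ],
)

```text
t: 23.25
tool_pos: [538.9, -82.9, 344.6]
tool_rot: [[-0.064, 0.998, 0.001], [0.998, 0.064, -0.0], [-0.0, 0.001, -1.0]]
ft_force: [1.6, -0.0, -0.9]
gripper_width: 85.1
```

>>> send_rows(
  commands=[
    {"travel": [0,-0.05,0],"turn": 0,"grip": 0},
    {"travel": [0,-0.05,0],"turn": 0,"grip": 0},
    {"travel": [0,-0.05,0],"turn": 0,"grip": 0},
    {"travel": [0.03,-0.03,0],"turn": 0,"grip": 0},
    {"travel": [0.05,0,0],"turn": 0,"grip": 0},
    {"travel": [0.018,0,0],"turn": 0,"grip": 0},
    {"travel": [0,0,0],"turn": 0,"grip": 0},
    {"travel": [0,0,0],"turn": 0,"grip": 0},
  ],
)

```text
t: 24.25
tool_pos: [636.2, -262.0, 342.6]
tool_rot: [[-0.063, 0.998, -0.001], [0.998, 0.063, -0.0], [-0.0, -0.001, -1.0]]
ft_force: [0.1, -0.7, 0.5]
gripper_width: 86.0
```

Run:
```python
from h import *
s=bot.state();print(s['t'],s['tool_pos'].round(2))
t=bot.capture("top");s=bot.capture("scene")
print([b[:2] for b in blobs(t["image"],*OR)[0]],blobs(t["image"],*RED)[0],blobs(s["image"],*RED)[0])
cv2.imwrite("pics/t4.png",cv2.resize(t["image"][130:290,100:350],(750,480))[...,::-1])
```

```text
24.25 [ 636.21 -261.98  342.63]
[([303.3, 201.9], [296, 195, 15, 15, 175]), ([261.5, 203.5], [254, 197, 16, 15, 178]), ([282.0, 202.9], [275, 196, 15, 15, 181])] [([269.4, 114.0], [267, 106, 5, 17, 35]), ([357.8, 171.1], [347, 169, 22, 5, 106])] [([188.0, 254.3], [174, 249, 29, 11, 179]), ([315.4, 319.7], [310, 314, 11, 13, 48])]
```

View pics/t4.png

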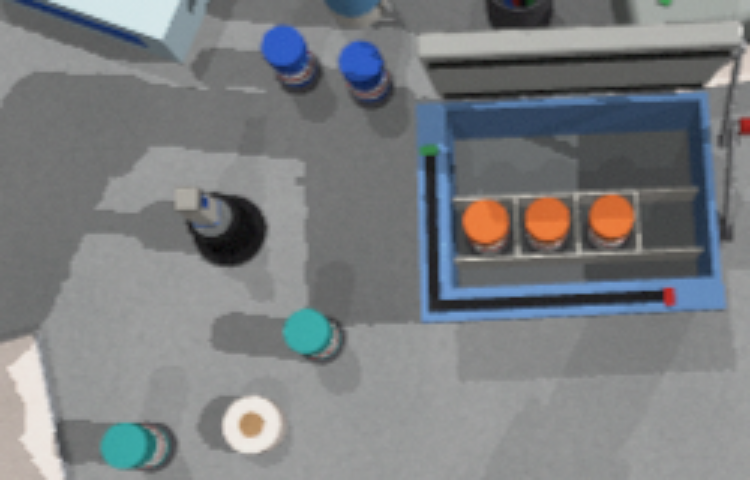

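>>> send_rows(
  commands=[
    {"travel": [0.002,-0.008,-0.02],"turn": 0,"grip": 0},
    {"travel": [0,0,-0.05],"turn": 0,"grip": 0},
    {"travel": [0,0,-0.06],"turn": 0,"grip": 0},
    {"travel": [0,0,-0.045],"turn": 0,"grip": 0},
    {"travel": [0,0,-0.02],"turn": 0,"grip": 0},
    {"travel": [0,0,-0.01],"turn": 0,"grip": 0},
    {"travel": [0,0,0],"turn": 0,"grip": 0},
  ],
)

```text
t: 25.22
tool_pos: [639.7, -270.0, 138.3]
tool_rot: [[-0.063, 0.998, 0.001], [0.998, 0.063, -0.0], [-0.0, 0.001, -1.0]]
ft_force: [0.7, -0.7, 1.3]
gripper_width: 85.6
```

>>> send_rows(
  commands=[
    {"travel": [0,0,0],"turn": 0,"grip": 255},
    {"travel": [0,0,0],"turn": 0,"grip": 255},
    {"travel": [0,0,0],"turn": 0,"grip": 255},
    {"travel": [0,0,0],"turn": 0,"grip": 255},
  ],
)

```text
t: 25.72
tool_pos: [638.2, -270.0, 137.9]
tool_rot: [[-0.063, 0.998, -0.002], [0.998, 0.063, -0.0], [-0.0, -0.002, -1.0]]
ft_force: [-1.1, -0.4, 6.0]
gripper_width: 16.5
```

Run:
```python
import numpy as np
s=np.r_[2.40,2.35,np.linspace(2.35,.10,22)[1:],.05,.02,-.01]
p=np.c_[-120*np.cos(s)*.998,-120*np.cos(s)*.0635,120*np.sin(s)]/1000
p=np.diff(p.round(4),axis=0)
for i,d in enumerate(p):print(i+1,s[i+1].round(3),d.round(4).tolist())
```

```text
1 2.35 [-0.0041, -0.0002, 0.0043]
2 2.243 [-0.0096, -0.0007, 0.0085]
3 2.136 [-0.0105, -0.0006, 0.0075]
4 2.029 [-0.0112, -0.0007, 0.0062]
5 1.921 [-0.0118, -0.0008, 0.0051]
6 1.814 [-0.0122, -0.0008, 0.0038]
7 1.707 [-0.0126, -0.0008, 0.0024]
8 1.6 [-0.0128, -0.0008, 0.001]
9 1.493 [-0.0128, -0.0008, -0.0003]
10 1.386 [-0.0127, -0.0008, -0.0016]
11 1.279 [-0.0125, -0.0008, -0.0031]
12 1.171 [-0.0121, -0.0008, -0.0043]
13 1.064 [-0.0115, -0.0007, -0.0057]
14 0.957 [-0.0109, -0.0007, -0.0068]
15 0.85 [-0.01, -0.0006, -0.0079]
16 0.743 [-0.0092, -0.0006, -0.009]
17 0.636 [-0.0082, -0.0005, -0.0099]
18 0.529 [-0.007, -0.0005, -0.0108]
19 0.421 [-0.0059, -0.0004, -0.0114]
20 0.314 [-0.0046, -0.0002, -0.012]
21 0.207 [-0.0033, -0.0003, -0.0124]
22 0.1 [-0.002, -0.0001, -0.0127]
23 0.05 [-0.0004, 0.0, -0.006]
24 0.02 [-0.0001, 0.0, -0.0036]
25 -0.01 [-0.0001, 0.0, -0.0036]
```

>>> send_rows(
  commands=[
    {"travel": [-0.0041,-0.0002,0.0043],"turn": 0,"grip": 255},
    {"travel": [-0.0096,-0.0007,0.0085],"turn": 0,"grip": 255},
    {"travel": [-0.0105,-0.0006,0.0075],"turn": 0,"grip": 255},
    {"travel": [-0.0112,-0.0007,0.0062],"turn": 0,"grip": 255},
    {"travel": [-0.0118,-0.0008,0.0051],"turn": 0,"grip": 255},
    {"travel": [-0.0122,-0.0008,0.0038],"turn": 0,"grip": 255},
    {"travel": [-0.0126,-0.0008,0.0024],"turn": 0,"grip": 255},
    {"travel": [-0.0128,-0.0008,0.001],"turn": 0,"grip": 255},
  ],
)

```text
t: 26.72
tool_pos: [553.2, -275.6, 176.5]
tool_rot: [[-0.063, 0.998, -0.0], [0.998, 0.063, -0.001], [-0.0, -0.0, -1.0]]
ft_force: [-0.6, -2.6, -4.0]
gripper_width: 16.7
```

>>> send_rows(
  commands=[
    {"travel": [-0.0128,-0.0008,-0.0003],"turn": 0,"grip": 255},
    {"travel": [-0.0127,-0.0008,-0.0016],"turn": 0,"grip": 255},
    {"travel": [-0.0125,-0.0008,-0.0031],"turn": 0,"grip": 255},
    {"travel": [-0.0121,-0.0008,-0.0043],"turn": 0,"grip": 255},
    {"travel": [-0.0115,-0.0007,-0.0057],"turn": 0,"grip": 255},
    {"travel": [-0.0109,-0.0007,-0.0068],"turn": 0,"grip": 255},
    {"travel": [-0.01,-0.0006,-0.0079],"turn": 0,"grip": 255},
    {"travel": [-0.0092,-0.0006,-0.009],"turn": 0,"grip": 255},
  ],
)

```text
t: 27.72
tool_pos: [462.0, -281.7, 137.2]
tool_rot: [[-0.062, 0.998, 0.0], [0.998, 0.062, -0.001], [-0.001, 0.0, -1.0]]
ft_force: [-1.0, -6.2, -6.8]
gripper_width: 16.8
```

>>> send_rows(
  commands=[
    {"travel": [-0.0082,-0.0005,-0.0099],"turn": 0,"grip": 255},
    {"travel": [-0.007,-0.0005,-0.0108],"turn": 0,"grip": 255},
    {"travel": [-0.0059,-0.0004,-0.0114],"turn": 0,"grip": 255},
    {"travel": [-0.0046,-0.0002,-0.012],"turn": 0,"grip": 255},
    {"travel": [-0.0033,-0.0003,-0.0124],"turn": 0,"grip": 255},
    {"travel": [-0.002,-0.0001,-0.0127],"turn": 0,"grip": 255},
    {"travel": [-0.0004,0,-0.006],"turn": 0,"grip": 255},
    {"travel": [-0.0001,0,-0.0036],"turn": 0,"grip": 255},
  ],
)

```text
t: 28.72
tool_pos: [430.9, -283.8, 58.4]
tool_rot: [[-0.061, 0.998, -0.0], [0.998, 0.061, -0.001], [-0.001, -0.0, -1.0]]
ft_force: [-1.7, -5.4, -4.9]
gripper_width: 16.8
```

>>> send_rows(
  commands=[
    {"travel": [0,0,-0.002],"turn": 0,"grip": 255},
    {"travel": [0,0,0],"turn": 0,"grip": 255},
  ],
)

```text
t: 28.98
tool_pos: [430.9, -283.8, 56.6]
tool_rot: [[-0.061, 0.998, -0.0], [0.998, 0.061, -0.001], [-0.001, -0.0, -1.0]]
ft_force: [-2.7, -5.5, -4.7]
gripper_width: 16.8
```

>>> send_rows(
  commands=[
    {"travel": [0,0,-0.0015],"turn": 0,"grip": 255},
    {"travel": [0,0,-0.0005],"turn": 0,"grip": 255},
    {"travel": [0,0,0],"turn": 0,"grip": 255},
  ],
)

```text
t: 29.35
tool_pos: [430.9, -283.8, 55.9]
tool_rot: [[-0.062, 0.998, 0.0], [0.998, 0.062, -0.002], [-0.002, 0.0, -1.0]]
ft_force: [-3.5, -4.3, 7.9]
gripper_width: 16.8
```

>>> send_rows(
  commands=[
    {"travel": [0,0,0],"turn": 0,"grip": 0},
    {"travel": [0,0,0],"turn": 0,"grip": 0},
    {"travel": [0,0,0],"turn": 0,"grip": 0},
    {"travel": [0,0,0.03],"turn": 0,"grip": 0},
    {"travel": [0,0,0.05],"turn": 0,"grip": 0},
    {"travel": [0,0,0.06],"turn": 0,"grip": 0},
    {"travel": [0,0,0.06],"turn": 0,"grip": 0},
    {"travel": [0,0,0],"turn": 0,"grip": 0},
  ],
)

```text
t: 30.35
tool_pos: [434.1, -283.3, 259.3]
tool_rot: [[-0.063, 0.998, 0.009], [0.998, 0.063, -0.004], [-0.004, 0.009, -1.0]]
ft_force: [0.5, -0.5, -0.4]
gripper_width: 85.9
```

Run:
```python
from h import *
s=bot.state();print(s['t'],s['tool_pos'].round(2))
t=bot.capture("top");s=bot.capture("scene")
a=cv2.resize(t["image"][185:225,145:195],(500,400),interpolation=2);b=cv2.resize(s["image"][180:240,370:430],(300,300),interpolation=2)
c=cv2.resize(s["image"][160:290,190:350],(300,300));M=np.zeros((600,800,3),np.uint8);M[:400,:500]=a;M[:300,500:]=b;M[300:,500:]=c
M[400:,:250]=cv2.resize(t["image"][150:250,230:390],(250,200))
cv2.imwrite("pics/w.png",M[...,::-1])
```

```text
30.35 [ 434.13 -283.28  259.27]
```

View pics/w.png

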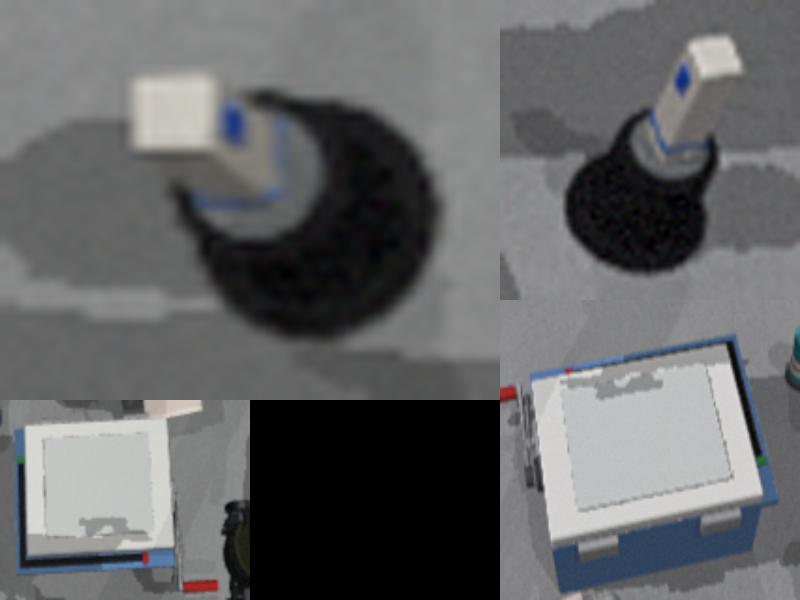

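Run:
```python
from h import *
t=bot.capture("top");s=bot.capture("scene")
Tp=lambda x,y:(145+(x+.5)/10-.5,185+(y+.5)/10-.5)
Sp=lambda x,y:(370+(x-500+.5)/5-.5,180+(y+.5)/5-.5)
tc=[(131,75),(217,73),(218,150),(133,152)];sc=[(691,38),(734,36),(742,72),(699,76)]
for C,f,cs in((t,Tp,tc),(s,Sp,sc)):
    P=np.array([plane(C,f(*c),160)[:2] for c in cs]);print(P.round(1).tolist(),"c",P.mean(0).round(1))
    d=np.roll(P,-1,0)-P;print(np.degrees(np.arctan2(d[:,1],d[:,0])).round(1),np.linalg.norm(d,axis=1).round(1))
print(tri(t,Tp(*np.mean(tc,0)),s,Sp(*np.mean(sc,0))))
# holder: flange disc & tube centre at z 70..76
print("flange disc", plane(t,Tp(254,172),73), plane(s,Sp(677,145),73))
# refine with contour of bright top face
g=cv2.resize(t["image"][185:225,145:195],(500,400),interpolation=2).min(2)
for th in(165,180,195):
    m=(g>th).astype(np.uint8);cs,_=cv2.findContours(m,0,2);c=max((c for c in cs if cv2.pointPolygonTest(c,(175,112),False)>=0),key=cv2.contourArea,default=None)
    if c is not None:
        r=cv2.minAreaRect(c);print(th,r,plane(t,Tp(*r[0]),160).round(1))
```

```text
[[551.5, 325.8], [552.7, 300.9], [529.8, 298.9], [528.7, 323.3]] c [540.7 312.2]
[ -87.3 -174.8   92.7    6.2] [24.9 23.  24.5 23. ]
[[530.7, 303.9], [532.3, 326.2], [554.4, 323.3], [554.0, 300.8]] c [542.9 313.5]
[ 86.1  -7.6 -90.9 172.5] [22.4 22.3 22.5 23.5]
(array([541.42649512, 313.84393022, 157.62546946]), np.float64(1.6355597442056342))
flange disc [542.00784527 314.1826594   73.        ] [542.15137239 318.22959991  73.        ]
165 ((173.5, 110.0), (70.0, 79.0), 90.0) [541.4 312.7 160. ]
180 ((173.0, 111.5), (63.0, 70.0), 90.0) [540.9 312.8 160. ]
```

>>> send_rows(
  commands=[
    {"travel": [0.005,0.03,0],"turn": 0,"grip": 0},
    {"travel": [0.01,0.05,0],"turn": 0,"grip": 0},
    {"travel": [0.01,0.055,0],"turn": 0,"grip": 0},
    {"travel": [0.01,0.055,0],"turn": 0,"grip": 0},
    {"travel": [0.01,0.055,0],"turn": 0,"grip": 0},
    {"travel": [0.01,0.055,0],"turn": 0,"grip": 0},
    {"travel": [0.01,0.055,0],"turn": 0,"grip": 0},
    {"travel": [0.01,0.055,0],"turn": 0,"grip": 0},
  ],
)

```text
t: 31.55
tool_pos: [505.5, 128.5, 253.2]
tool_rot: [[-0.063, 0.998, -0.003], [0.998, 0.063, -0.001], [-0.001, -0.003, -1.0]]
ft_force: [0.6, -1.1, -0.7]
gripper_width: 85.3
```

>>> send_rows(
  commands=[
    {"travel": [0.01,0.055,0],"turn": 0,"grip": 0},
    {"travel": [0.01,0.05,0],"turn": 0,"grip": 0},
    {"travel": [0.01,0.05,0],"turn": 0,"grip": 0},
    {"travel": [0.002,0.03,0],"turn": 0,"grip": 0},
    {"travel": [0,0,0],"turn": 0,"grip": 0},
    {"travel": [0,0,0],"turn": 0,"grip": 0},
  ],
)

```text
t: 32.3
tool_pos: [537.7, 310.5, 253.3]
tool_rot: [[-0.063, 0.998, -0.002], [0.998, 0.063, -0.003], [-0.003, -0.002, -1.0]]
ft_force: [1.0, -0.7, -0.0]
gripper_width: 85.4
```

>>> send_rows(
  commands=[
    {"travel": [0.0037,0.0025,0],"turn": -1,"grip": 0},
    {"travel": [0,0,-0.03],"turn": 0,"grip": 0},
    {"travel": [0,0,-0.03],"turn": 0,"grip": 0},
    {"travel": [0,0,-0.03],"turn": 0,"grip": 0},
    {"travel": [0,0,-0.03],"turn": 0,"grip": 0},
    {"travel": [0,0,-0.002],"turn": 0,"grip": 0},
    {"travel": [0,0,0],"turn": 0,"grip": 0},
  ],
)

```text
t: 33.17
tool_pos: [542.6, 314.4, 133.8]
tool_rot: [[-0.044, 0.999, 0.001], [0.999, 0.044, 0.001], [0.001, 0.001, -1.0]]
ft_force: [0.1, 0.3, -0.8]
gripper_width: 85.4
```

>>> send_rows(
  commands=[
    {"travel": [0,0,0],"turn": 0,"grip": 255},
    {"travel": [0,0,0],"turn": 0,"grip": 255},
    {"travel": [0,0,0],"turn": 0,"grip": 255},
    {"travel": [0,0,0],"turn": 0,"grip": 255},
    {"travel": [0,0,0],"turn": 0,"grip": 255},
  ],
  newtons=50,
)

```text
t: 33.8
tool_pos: [542.0, 314.6, 133.4]
tool_rot: [[-0.045, 0.999, 0.001], [0.999, 0.045, 0.0], [0.0, 0.001, -1.0]]
ft_force: [0.1, -1.2, 4.1]
gripper_width: 23.4
```

Run:
```python
from h import *
s=bot.state();print(s['t'],s['tool_pos'].round(2),s['tool_rot'].round(4).tolist(),s['ft_torque'])
```

```text
33.8 [542.   314.62 133.36] [[-0.0454, 0.999, 0.0006], [0.999, 0.0454, 0.0002], [0.0001, 0.0006, -1.0]] [-0.14661429  0.12629903  0.02970214]
```

>>> send_rows(
  commands=[
    {"travel": [0,0,0.02],"turn": 0,"grip": 255},
    {"travel": [0,0,0.04],"turn": 0,"grip": 255},
    {"travel": [0,0,0.05],"turn": 0,"grip": 255},
    {"travel": [-0.01,-0.02,0.04],"turn": 0,"grip": 255},
    {"travel": [-0.02,-0.04,0.02],"turn": 0,"grip": 255},
    {"travel": [-0.02,-0.05,0],"turn": 0,"grip": 255},
    {"travel": [-0.02,-0.05,0],"turn": 0,"grip": 255},
    {"travel": [-0.01,-0.05,0],"turn": 0,"grip": 255},
  ],
)

```text
t: 34.8
tool_pos: [460.6, 103.1, 304.0]
tool_rot: [[-0.047, 0.999, 0.001], [0.999, 0.047, -0.001], [-0.001, 0.001, -1.0]]
ft_force: [0.6, -1.5, -0.9]
gripper_width: 23.3
```

>>> send_rows(
  commands=[
    {"travel": [0,-0.05,0],"turn": 0,"grip": 255},
    {"travel": [0,-0.05,0],"turn": 0,"grip": 255},
    {"travel": [0,-0.05,0],"turn": 0,"grip": 255},
    {"travel": [0,-0.05,0],"turn": 0,"grip": 255},
    {"travel": [0,-0.04,0],"turn": 0,"grip": 255},
    {"travel": [0,-0.022,-0.01],"turn": 0,"grip": 255},
    {"travel": [0,0,0],"turn": 0,"grip": 255},
    {"travel": [0,0,0],"turn": 0,"grip": 255},
  ],
)

```text
t: 35.8
tool_pos: [462.1, -155.3, 293.1]
tool_rot: [[-0.049, 0.999, 0.0], [0.999, 0.049, 0.001], [0.001, 0.0, -1.0]]
ft_force: [0.7, 1.0, -1.2]
gripper_width: 23.7
```

Run:
```python
from h import *
st=bot.state();print(st['t'],st['tool_pos'].round(2),st['tool_rot'].round(4).tolist(),st['ft_force'])
t=bot.capture("top");s=bot.capture("scene")
tip=st['tool_pos']-[0,0,123.4];print(tip,"proj",proj(t,tip),proj(s,tip))
u,v=proj(s,tip).astype(int);print(u,v)
cv2.imwrite("pics/tip.png",np.hstack([cv2.resize(s["image"][v-50:v+30,u-40:u+40],(480,480),interpolation=2),cv2.resize(t["image"][200:260,300:360],(300,480),interpolation=2)])[...,::-1])
```

```text
35.8 [ 462.08 -155.29  293.08] [[-0.0485, 0.9988, 0.0003], [0.9988, 0.0485, 0.0014], [0.0014, 0.0003, -1.0]] [ 0.68911984  0.95543819 -1.24092664]
[ 462.08096425 -155.28828417  169.68073313] proj [323.55597494 225.53060721] [225.89625064 181.30423488]
225 181
```

View pics/tip.png

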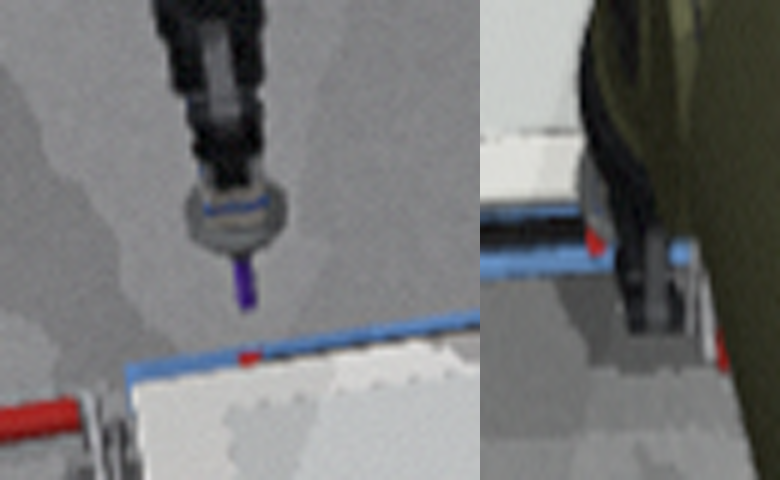

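>>> send_rows(
  commands=[
    {"travel": [-0.0025,-0.0022,0],"turn": 0,"grip": 255},
    {"travel": [0,0,-0.015],"turn": 0,"grip": 255},
    {"travel": [0,0,-0.015],"turn": 0,"grip": 255},
    {"travel": [0,0,-0.007],"turn": 0,"grip": 255},
    {"travel": [0,0,-0.004],"turn": 0,"grip": 255},
    {"travel": [0,0,0],"turn": 0,"grip": 255},
  ],
)

```text
t: 36.65
tool_pos: [459.4, -159.6, 251.7]
tool_rot: [[-0.046, 0.999, -0.0], [0.999, 0.046, 0.0], [0.0, -0.0, -1.0]]
ft_force: [0.3, -0.0, -0.3]
gripper_width: 23.5
```

Run:
```python
from h import *
st=bot.state();print(st['t'],st['tool_pos'].round(2),st['ft_force'])
s=bot.capture("scene")
print(proj(s,st['tool_pos']-[0,0,123.4]),proj(s,(461.6,-157.5,120)))
m=cv2.inRange(cv2.cvtColor(s["image"],cv2.COLOR_RGB2HSV),(125,90,40),(150,255,255));ys,xs=np.where(m[150:215,200:250]);print(len(xs),xs.mean()+200,ys.min()+150,ys.max()+150)
u,v=226,190
cv2.imwrite("pics/tip2.png",cv2.resize(s["image"][165:215,201:251],(500,500),interpolation=2)[...,::-1])
```

```text
36.65 [ 459.36 -159.58  251.71] [ 0.32298085 -0.01492366 -0.34456797]
[225.3946915  189.96901509] [226.49428704 192.39446052]
19 224.8421052631579 183 190
```

View pics/tip2.png

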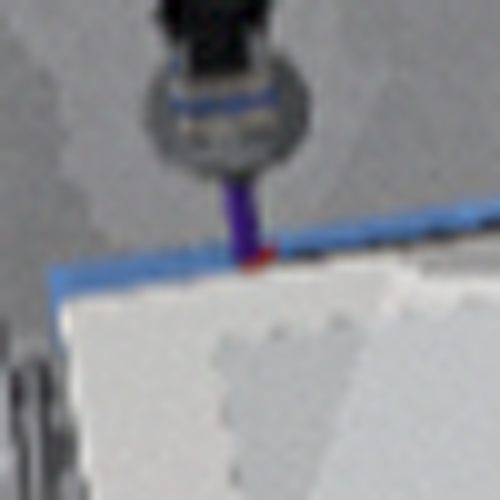

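>>> send_rows(
  commands=[
    {"travel": [-0.0003,0.005,0],"turn": 0,"grip": 255},
    {"travel": [-0.0003,0.005,0],"turn": 0,"grip": 255},
    {"travel": [-0.0003,0.005,0],"turn": 0,"grip": 255},
    {"travel": [-0.0003,0.005,0],"turn": 0,"grip": 255},
    {"travel": [-0.0003,0.005,0],"turn": 0,"grip": 255},
    {"travel": [-0.0003,0.005,0],"turn": 0,"grip": 255},
    {"travel": [-0.0003,0.005,0],"turn": 0,"grip": 255},
    {"travel": [-0.0003,0.005,0],"turn": 0,"grip": 255},
  ],
)

```text
t: 37.7
tool_pos: [457.0, -119.4, 251.9]
tool_rot: [[-0.045, 0.999, 0.0], [0.999, 0.045, 0.0], [-0.0, 0.0, -1.0]]
ft_force: [0.8, -0.6, -0.9]
gripper_width: 23.2
```

>>> send_rows(
  commands=[
    {"travel": [-0.0003,0.005,0],"turn": 0,"grip": 255},
    {"travel": [-0.0003,0.005,0],"turn": 0,"grip": 255},
    {"travel": [-0.0003,0.005,0],"turn": 0,"grip": 255},
    {"travel": [-0.0003,0.005,0],"turn": 0,"grip": 255},
    {"travel": [-0.0003,0.005,0],"turn": 0,"grip": 255},
    {"travel": [-0.0003,0.005,0],"turn": 0,"grip": 255},
    {"travel": [-0.0003,0.005,0],"turn": 0,"grip": 255},
    {"travel": [-0.0003,0.005,0],"turn": 0,"grip": 255},
  ],
)

```text
t: 38.7
tool_pos: [454.5, -79.3, 251.9]
tool_rot: [[-0.045, 0.999, 0.0], [0.999, 0.045, 0.0], [0.0, 0.0, -1.0]]
ft_force: [-0.4, -0.7, -1.9]
gripper_width: 23.5
```

>>> send_rows(
  commands=[
    {"travel": [-0.0003,0.005,0],"turn": 0,"grip": 255},
    {"travel": [-0.0003,0.005,0],"turn": 0,"grip": 255},
    {"travel": [-0.0003,0.005,0],"turn": 0,"grip": 255},
    {"travel": [-0.0003,0.005,0],"turn": 0,"grip": 255},
    {"travel": [-0.0003,0.005,0],"turn": 0,"grip": 255},
    {"travel": [-0.0003,0.005,0],"turn": 0,"grip": 255},
    {"travel": [-0.0003,0.005,0],"turn": 0,"grip": 255},
    {"travel": [-0.0003,0.005,0],"turn": 0,"grip": 255},
  ],
)

```text
t: 39.7
tool_pos: [452.1, -39.3, 251.9]
tool_rot: [[-0.045, 0.999, 0.0], [0.999, 0.045, 0.0], [0.0, 0.0, -1.0]]
ft_force: [0.6, -1.1, -1.2]
gripper_width: 23.8
```

>>> send_rows(
  commands=[
    {"travel": [-0.0003,0.005,0],"turn": 0,"grip": 255},
    {"travel": [-0.0003,0.005,0],"turn": 0,"grip": 255},
    {"travel": [-0.0003,0.005,0],"turn": 0,"grip": 255},
    {"travel": [-0.0003,0.005,0],"turn": 0,"grip": 255},
    {"travel": [-0.0003,0.005,0],"turn": 0,"grip": 255},
    {"travel": [-0.0003,0.005,0],"turn": 0,"grip": 255},
    {"travel": [-0.0003,0.005,0],"turn": 0,"grip": 255},
    {"travel": [-0.0003,0.005,0],"turn": 0,"grip": 255},
  ],
)

```text
t: 40.7
tool_pos: [449.7, 0.7, 251.9]
tool_rot: [[-0.045, 0.999, 0.0], [0.999, 0.045, -0.0], [-0.0, 0.0, -1.0]]
ft_force: [1.0, -0.7, -0.2]
gripper_width: 23.6
```

>>> send_rows(
  commands=[
    {"travel": [-0.0003,0.005,0],"turn": 0,"grip": 255},
    {"travel": [-0.0003,0.005,0],"turn": 0,"grip": 255},
    {"travel": [-0.0003,0.005,0],"turn": 0,"grip": 255},
    {"travel": [-0.0003,0.005,0],"turn": 0,"grip": 255},
    {"travel": [-0.0003,0.005,0],"turn": 0,"grip": 255},
    {"travel": [-0.0003,0.005,0],"turn": 0,"grip": 255},
    {"travel": [-0.0003,0.005,0],"turn": 0,"grip": 255},
    {"travel": [-0.0003,0.005,0],"turn": 0,"grip": 255},
  ],
)

```text
t: 41.7
tool_pos: [447.3, 40.7, 251.9]
tool_rot: [[-0.045, 0.999, 0.0], [0.999, 0.045, 0.0], [0.0, 0.0, -1.0]]
ft_force: [0.4, 0.6, -1.1]
gripper_width: 23.5
```

>>> send_rows(
  commands=[
    {"travel": [-0.0003,0.005,0],"turn": 0,"grip": 255},
    {"travel": [-0.0003,0.005,0],"turn": 0,"grip": 255},
    {"travel": [-0.0003,0.005,0],"turn": 0,"grip": 255},
    {"travel": [-0.0003,0.005,0],"turn": 0,"grip": 255},
    {"travel": [-0.0003,0.005,0],"turn": 0,"grip": 255},
    {"travel": [-0.0003,0.005,0],"turn": 0,"grip": 255},
    {"travel": [0.0025,0.004,0],"turn": 0,"grip": 255},
    {"travel": [0.0047,0.001,0],"turn": 0,"grip": 255},
  ],
)

```text
t: 42.7
tool_pos: [453.0, 75.7, 252.0]
tool_rot: [[-0.046, 0.999, 0.0], [0.999, 0.046, 0.0], [0.0, 0.0, -1.0]]
ft_force: [0.0, -0.2, -0.6]
gripper_width: 23.5
```

>>> send_rows(
  commands=[
    {"travel": [0.005,0.0004,0],"turn": 0,"grip": 255},
    {"travel": [0.005,0.0004,0],"turn": 0,"grip": 255},
    {"travel": [0.005,0.0004,0],"turn": 0,"grip": 255},
    {"travel": [0.005,0.0003,0],"turn": 0,"grip": 255},
    {"travel": [0.005,0.0003,0],"turn": 0,"grip": 255},
    {"travel": [0.005,0.0003,0],"turn": 0,"grip": 255},
    {"travel": [0.005,0.0003,0],"turn": 0,"grip": 255},
    {"travel": [0.005,0.0003,0],"turn": 0,"grip": 255},
  ],
)

```text
t: 43.7
tool_pos: [493.1, 78.0, 251.9]
tool_rot: [[-0.045, 0.999, 0.0], [0.999, 0.045, -0.0], [-0.0, 0.0, -1.0]]
ft_force: [0.3, -0.5, -1.1]
gripper_width: 23.4
```

>>> send_rows(
  commands=[
    {"travel": [0.005,0.0003,0],"turn": 0,"grip": 255},
    {"travel": [0.005,0.0003,0],"turn": 0,"grip": 255},
    {"travel": [0.005,0.0003,0],"turn": 0,"grip": 255},
    {"travel": [0.005,0.0003,0],"turn": 0,"grip": 255},
    {"travel": [0.005,0.0003,0],"turn": 0,"grip": 255},
    {"travel": [0.005,0.0003,0],"turn": 0,"grip": 255},
    {"travel": [0.005,0.0003,0],"turn": 0,"grip": 255},
    {"travel": [0.005,0.0003,0],"turn": 0,"grip": 255},
  ],
)

```text
t: 44.7
tool_pos: [533.1, 80.5, 251.9]
tool_rot: [[-0.045, 0.999, 0.0], [0.999, 0.045, 0.0], [0.0, 0.0, -1.0]]
ft_force: [-0.3, 0.2, -1.1]
gripper_width: 23.4
```

>>> send_rows(
  commands=[
    {"travel": [0.005,0.0003,0],"turn": 0,"grip": 255},
    {"travel": [0.005,0.0003,0],"turn": 0,"grip": 255},
    {"travel": [0.005,0.0003,0],"turn": 0,"grip": 255},
    {"travel": [0.005,0.0003,0],"turn": 0,"grip": 255},
    {"travel": [0.005,0.0003,0],"turn": 0,"grip": 255},
    {"travel": [0.005,0.0003,0],"turn": 0,"grip": 255},
    {"travel": [0.005,0.0003,0],"turn": 0,"grip": 255},
    {"travel": [0.005,0.0003,0],"turn": 0,"grip": 255},
  ],
)

```text
t: 45.7
tool_pos: [573.1, 82.8, 251.9]
tool_rot: [[-0.045, 0.999, 0.0], [0.999, 0.045, 0.0], [0.0, 0.0, -1.0]]
ft_force: [1.4, -0.7, -1.4]
gripper_width: 23.5
```

>>> send_rows(
  commands=[
    {"travel": [0.005,0.0003,0],"turn": 0,"grip": 255},
    {"travel": [0.005,0.0003,0],"turn": 0,"grip": 255},
    {"travel": [0.005,0.0003,0],"turn": 0,"grip": 255},
    {"travel": [0.005,0.0003,0],"turn": 0,"grip": 255},
    {"travel": [0.005,0.0003,0],"turn": 0,"grip": 255},
    {"travel": [0.005,0.0003,0],"turn": 0,"grip": 255},
    {"travel": [0.004,0.0003,0],"turn": 0,"grip": 255},
    {"travel": [0,0,0],"turn": 0,"grip": 255},
  ],
)

```text
t: 46.7
tool_pos: [607.0, 85.0, 251.9]
tool_rot: [[-0.045, 0.999, 0.0], [0.999, 0.045, 0.0], [0.0, 0.0, -1.0]]
ft_force: [0.4, -0.0, -1.4]
gripper_width: 23.5
```

>>> send_rows(
  commands=[
    {"travel": [0,0,0.021],"turn": 0,"grip": 255},
    {"travel": [-0.01,0.03,0],"turn": 0,"grip": 255},
    {"travel": [-0.015,0.05,0],"turn": 0,"grip": 255},
    {"travel": [-0.015,0.05,0],"turn": 0,"grip": 255},
    {"travel": [-0.015,0.05,0],"turn": 0,"grip": 255},
    {"travel": [-0.01,0.035,0],"turn": 0,"grip": 255},
    {"travel": [0,0.0146,0],"turn": 0,"grip": 255},
    {"travel": [0,0,0],"turn": 0,"grip": 255},
  ],
)

```text
t: 47.7
tool_pos: [542.1, 314.4, 272.8]
tool_rot: [[-0.046, 0.999, 0.0], [0.999, 0.046, -0.001], [-0.001, 0.0, -1.0]]
ft_force: [0.5, -0.7, -2.0]
gripper_width: 23.4
```

>>> send_rows(
  commands=[
    {"travel": [0,0,0],"turn": 0,"grip": 255},
    {"travel": [0,0,0],"turn": 0,"grip": 255},
  ],
)

```text
t: 47.95
tool_pos: [542.7, 312.4, 272.8]
tool_rot: [[-0.042, 0.999, 0.0], [0.999, 0.042, -0.001], [-0.001, 0.0, -1.0]]
ft_force: [0.5, -0.5, -1.6]
gripper_width: 23.3
```

>>> send_rows(
  commands=[
    {"travel": [-0.0005,0.002,-0.02],"turn": 0,"grip": 255},
    {"travel": [0,0,-0.025],"turn": 0,"grip": 255},
    {"travel": [0,0,-0.025],"turn": 0,"grip": 255},
    {"travel": [0,0,0],"turn": 0,"grip": 255},
    {"travel": [0,0,0],"turn": 0,"grip": 255},
  ],
)

```text
t: 48.58
tool_pos: [542.0, 316.5, 203.9]
tool_rot: [[-0.044, 0.999, 0.001], [0.999, 0.044, 0.001], [0.001, 0.001, -1.0]]
ft_force: [0.3, 0.4, -1.4]
gripper_width: 23.6
```

>>> send_rows(
  commands=[
    {"travel": [0,0,-0.015],"turn": 0,"grip": 255},
    {"travel": [0,0,-0.015],"turn": 0,"grip": 255},
    {"travel": [0,0,0],"turn": 0,"grip": 255},
  ],
)

```text
t: 48.95
tool_pos: [540.3, 315.6, 171.2]
tool_rot: [[-0.046, 0.999, -0.003], [0.999, 0.046, -0.002], [-0.002, -0.003, -1.0]]
ft_force: [-0.0, 0.3, -1.3]
gripper_width: 23.6
```

>>> send_rows(
  commands=[
    {"travel": [0.001,-0.001,-0.012],"turn": 0,"grip": 255},
    {"travel": [0,0,-0.012],"turn": 0,"grip": 255},
    {"travel": [0,0,-0.008],"turn": 0,"grip": 255},
    {"travel": [0,0,-0.004],"turn": 0,"grip": 255},
    {"travel": [0,0,0],"turn": 0,"grip": 255},
    {"travel": [0,0,0],"turn": 0,"grip": 255},
  ],
)

```text
t: 49.7
tool_pos: [542.4, 315.8, 137.3]
tool_rot: [[-0.045, 0.999, 0.001], [0.999, 0.045, 0.0], [0.0, 0.001, -1.0]]
ft_force: [-0.0, 0.0, -1.9]
gripper_width: 23.7
```

>>> send_rows(
  commands=[
    {"travel": [0,-0.001,-0.002],"turn": 0,"grip": 255},
    {"travel": [0,0,-0.0015],"turn": 0,"grip": 255},
    {"travel": [0,0,0],"turn": 0,"grip": 255},
  ],
)

```text
t: 50.08
tool_pos: [542.3, 314.5, 133.5]
tool_rot: [[-0.045, 0.999, 0.0], [0.999, 0.045, -0.0], [-0.0, 0.0, -1.0]]
ft_force: [0.6, 0.3, -0.8]
gripper_width: 23.3
```

Same height as at the pick. Release and withdraw.

>>> send_rows(
  commands=[
    {"travel": [0,0,0],"turn": 0,"grip": 0},
    {"travel": [0,0,0],"turn": 0,"grip": 0},
    {"travel": [0,0,0],"turn": 0,"grip": 0},
    {"travel": [0,0,0],"turn": 0,"grip": 0},
    {"travel": [0,0,0.03],"turn": 0,"grip": 0},
    {"travel": [0,0,0.05],"turn": 0,"grip": 0},
    {"travel": [0,0,0.05],"turn": 0,"grip": 0},
    {"travel": [-0.02,-0.02,0.02],"turn": 0,"grip": 0},
  ],
)

```text
t: 51.08
tool_pos: [523.6, 297.0, 286.8]
tool_rot: [[-0.046, 0.999, 0.005], [0.999, 0.046, 0.005], [0.005, 0.006, -1.0]]
ft_force: [-0.5, -0.2, 0.1]
gripper_width: 85.1
```

>>> send_rows(
  commands=[
    {"travel": [-0.02,-0.05,0],"turn": 0,"grip": 0},
    {"travel": [-0.02,-0.05,0],"turn": 0,"grip": 0},
    {"travel": [-0.02,-0.05,0],"turn": 0,"grip": 0},
    {"travel": [-0.01,-0.05,0],"turn": 0,"grip": 0},
    {"travel": [-0.01,-0.05,0],"turn": 0,"grip": 0},
    {"travel": [0,-0.05,0],"turn": 0,"grip": 0},
    {"travel": [0,0,0],"turn": 0,"grip": 0},
  ],
)

```text
t: 51.95
tool_pos: [441.6, -10.1, 283.2]
tool_rot: [[-0.037, 0.999, -0.001], [0.999, 0.037, -0.003], [-0.003, -0.001, -1.0]]
ft_force: [-0.7, 0.3, -0.0]
gripper_width: 85.7
```

Run:
```python
from h import *
st=bot.state();print(st['t'],st['tool_pos'].round(2))
t=bot.capture("top");s=bot.capture("scene")
print(blobs(t["image"],*RED)[0],blobs(s["image"],*RED)[0])
cv2.imwrite("pics/f.png",np.hstack([cv2.resize(t["image"][120:300,90:440],(400,400)),cv2.resize(s["image"][120:290,90:450],(400,400))])[...,::-1])
```

```text
51.95 [441.62 -10.14 283.16]
[([269.4, 113.6], [267, 106, 5, 17, 27]), ([357.7, 242.7], [347, 240, 22, 6, 102])] [([185.3, 201.4], [173, 198, 25, 8, 119]), ([315.2, 319.8], [310, 314, 11, 13, 42])]
```

View pics/f.png

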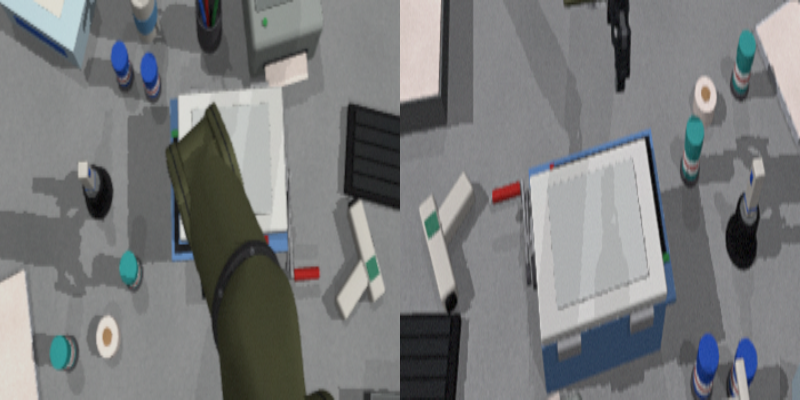

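The lid is shut, with the stay handle back at its starting pixel (scene 185,201). The wand stands in its holder and the bystanders have not moved.

```bash
python3 -c "
from station import bot
print(bot.hand_in())"
```

```text
the job is handed in; nothing more can be done
None
```

The carrier is packed and shut, the gasket strip has been wiped with the UV-C wand, and I handed the job in at about 52 s of the 210 s allowed. Hand-in reports no verdict.

**What I did**
- **Opening:** I swung the stay over to its stop, measured at about 2.40 rad. The lid stood open by itself.
- **Canisters:** I stood the three orange-capped canisters in cells 2, 1 and 0. The third was knocked about 35 mm aside before I reached it, so I measured it again and took it from its new place.
- **Closing:** I held the handle all the way down to 0 and released it only once it pressed on its stop.
- **Wiping:** I guided the wand from the red mark round the corner to the green mark at about 4 cm/s. By arm position, the tip stayed 7–9 mm above the strip and about 2 mm to its outer side.
- **Wand:** I stood the wand back in its holder at the height I had picked it up from.

**What the last checks showed**
- The stay handle is back at its starting pixel in both camera views, and the lid looks fully shut.
- The wand is upright in its holder.
- The thermometer, label roll and look-alikes look undisturbed.
- The canisters were last seen upright in their cells just before the lid closed.
- The one disagreement was 1 to 3 mm of scatter between commanded and measured arm position. I corrected for it at each grasp and placing.

No check failed.

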